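Fit the sieve plates in the wax-melting tank

ROBOT

A 6-joint arm with a two-finger parallel gripper is mounted at the origin on the work surface. World frame = base frame: x ahead of the robot, y to its left, z up, the work surface at z = 0. Lengths are in m, angles in rad, forces in N, time in s.
With the tool pointing down it reaches from about 0.25 to 0.775 m from the base axis. Payload 4 kg.
Tool frame: the origin (TCP) lies at the centre of the arm's flange, where the gripper is bolted on; the fingertips stand 199 mm ahead of it and the grasp point (between the pads) lies 180 mm ahead of it (robot.tcp_to_tips is the distance from the TCP to the fingertips, in m); z points along the fingers, y is the line along which they close (so a half turn about z gives the same grasp; the last joint's range is limited). The gripper opens to 94 mm and grips with 3 to 60 N. Pads are 16 mm wide; open, the fingers measure 119 mm over their backs; the gripper's body (75 mm by 177 mm) begins 78 mm behind the grasp point.
Start: joints at [1.094, 0.087, 1.371, -0, 1.684, -0.103], TCP at [0.201, 0.512, 0.405] pointing down, gripper open.
Joint ranges: [-3.1, 3.1], [-0.76, 2.03], [0.27, 2.55], [-1.08, 4.22], [0.17, 2.65], [-2.57, 2.57]. Speed limits (rad/s): [2.79, 2.79, 3.14, 3.14, 3.14, 3.14].

INTERFACE

Orientations are given as [roll, pitch, yaw] about the fixed x, y, z axes, in that order (R = Rz(yaw) Ry(pitch) Rx(roll)).
In Python, from bench import telemetry, snapshot, ticket, robot gives the robot as it stands.
- The arm moves only by the tool apply_moves, never from a script. Its argument "moves" is a list that holds one entry, the list of rows, each a list of 5 numbers: the shift along the tool's x, y, z in units of 50 mm (1.0 is 50 mm), then the turn about the tool's z in units of 10 degrees (1.0 is 10 degrees), then the closure, from 0 (fully open) to 1 (shut). A call has 1 to 10 rows; each row is the pose to reach, as a shift and turn from the pose commanded when the call began, along the tool's axes at that moment; what a row does not reach only later rows make up. A row lasts 1/8 s, in which the tool goes at most 62.5 mm and 10.7 degrees, less where a joint would pass 70% of its speed; a pose out of reach is approached as far as the arm can. A call with a gripper value outside its range is refused whole. The fingers move at their own pace and stop on an object; the grip force is fixed at half the most. Time passes only in rows, so rows that repeat a pose let the fingers close. It gives the time, the measured TCP pose, the force, the opening and the grip force at its end, in the units of the state.
- telemetry.get_obs(): the state, without advancing time (a new reading comes with each control period).
- snapshot(name): name is "scene" or "top" or "wrist"; returns a dict with "image" (420x560x3 uint8, red, green, blue), "fovy" (degrees; the focal length in pixels is half the picture's height over the tangent of half this angle, whatever the lens; pixels are square), "cx", "cy" (the principal point, pixels), "R" (3x3) and "t" (3): a world point X has camera coordinates R X + t. Camera axes: x right, y down, z forward; pixel columns grow to the right and rows downward; lengths in m; the calibration is good to about 2 mm. A picture is of the moment at which its call begins. There is no depth.
- ticket.close_job(): hands the job in; it is judged then, once.
The state is a dict: "time": time; "joint_positions": joint angles; "qvel": joint speeds; "joint_torque": joint torques, N m; "tool_pos": TCP position; "ee_rot": TCP orientation; "wrist_force": force on the tool from outside, world axes, zero at the start; "wrist_torque": the same for the moment, N m; "width": finger opening in m; "finger_force": force on a finger pad.
Only numpy, scipy, OpenCV 4.12 (cv2) and the standard library are available. Lean on these libraries where they do the work, as an engineer would, in place of code of your own. Each camera call takes 0.05 s, during which the arm holds its last target. There are 200 camera calls.

TASK

Get the wax-melting tank ready for the next batch: push its half-folded bifold cover fully back against its hinge end, then put every sieve plate lying on the cork mat into the tank through the filling slot, each lying flat on the tank floor with its handle up. Then unfold the cover until it lies flat over the slot again, and after that move the heat lever to line up with the pointer on its dial, without turning the pointer. Leave everything else on the bench where it stands.

Things in the scene. Friction and masses are not known exactly. Their poses are not given: they have to be found in the camera images.
- tank: Fixed metal wax tank, closed but for a roof slot. Origin on the bench under the slot's centre; x across the slot away from the robot, y along it to the robot's left, z up. Outside x -96 to 49, y -180 to 180, roof top z 128 mm. Inside x -90 to 43, y -174 to 174, floor at z 10 mm. A grey console for the heat lever, 90 mm tall, adjoins at y -278 to -192, x -65 to 25 mm.
- slot (a point): Centre of the filling slot, at the roof's top face; axes as the tank's. Slot 60 mm wide (x -30 to 30 mm) and 265 mm long (y -160 to 105 mm in the tank's frame), roof 5 mm thick. Under the roof there is 60 mm of room beyond the near edge but only 13 mm beyond the far edge, so a plate's long side must lie towards the robot to keep its handle within the slot.
- cover (a joint): Bifold cover: angle (rad) of its inner panel, hinged at the tank's +y end, above the roof. 0 = both panels flat over the slot; 1.45 = fully folded, standing at the +y end (over 1.3 will do). Each panel 162 x 90 x 6 mm; the outer one slopes the same angle the other way, its free end running on the roof. Stiff hinge (0.2 N m plus weight; about 5 N at the fold), stays where left. Starts like a tent.
- cover_hinge (a point): Fixed axis of the cover's end hinge, along the tank's x, on the tank at x 0, y 160, z 132 mm.
- cover_fold (a point): Centre of the dark round bar (18 mm thick, 110 mm long along the tank's x) on the fold between the panels; part of the inner panel, 162 mm from its end hinge and 6 mm out from its middle plane on the upper side. It swings up in an arc towards +y as the cover folds.
- heat_lever (a joint): Heat lever on the console: lean from upright, rad; negative leans to the tank's -x (to the robot), positive to +x. Range -0.8 to 0.8, starts leaning to the robot. Stiff (0.2 N m), stays where it is left. It must end within 0.1 rad of mark.
- lever_grip (a point): Centre of the lever's black cylindrical cross grip (22 mm thick, 30 mm long along the tank's y), 100 mm from the pivot. The pivot, along the tank's y, lies at tank x -20, y -235, z 100 mm; the lever rod is 12 mm thick. z axis points out along the lever.
- mark (a joint): Dark, brass-headed pointer on the white round dial beside the lever (on its -y side), turning about the same axis: its lean from upright, rad, same sense as the lever. Stands at a different angle each time and is not to be moved; it turns stiffly (0.5 N m). Pointer 53 mm to the -y side of the lever, reaching 77 mm from the axis.
- mark_tip (a point): Brass head of the dial pointer, 70 mm from the axis; z axis points out along the pointer.
- mat_board: Fixed cork mat, 360 x 320 x 3 mm, on which the sieve plates start; origin under its centre.
- sieve1: Steel sieve plate with upright handle, about 0.22 kg; two or three alike are present. Plate 104 x 70 x 6 mm; a black square post 14 x 14 mm stands on it up to 102 mm above the underside. Origin on the underside, under the post's axis; z up the post; the plate reaches from x = -76 to 28 mm and y = -35 to 35 mm, so the post stands near the +x short edge.
- sieve2: Steel sieve plate with upright handle, about 0.22 kg; two or three alike are present. Plate 104 x 70 x 6 mm; a black square post 14 x 14 mm stands on it up to 102 mm above the underside. Origin on the underside, under the post's axis; z up the post; the plate reaches from x = -76 to 28 mm and y = -35 to 35 mm, so the post stands near the +x short edge.
- sieve3: Steel sieve plate with upright handle, about 0.22 kg; two or three alike are present. Plate 104 x 70 x 6 mm; a black square post 14 x 14 mm stands on it up to 102 mm above the underside. Origin on the underside, under the post's axis; z up the post; the plate reaches from x = -76 to 28 mm and y = -35 to 35 mm, so the post stands near the +x short edge.
- tin1: closed round candle tin, 78 mm across, 62 mm tall; origin under its centre. Leave it where it stands
- tin2: closed round candle tin, 78 mm across, 62 mm tall; origin under its centre. Leave it where it stands
- tin3: closed round candle tin, 78 mm across, 62 mm tall; origin under its centre. Leave it where it stands
- tin4: closed round candle tin, 78 mm across, 62 mm tall; origin under its centre. Leave it where it stands
- tin5: closed round candle tin, 78 mm across, 62 mm tall; origin under its centre. Leave it where it stands
- oil_bottle: Amber oil bottle, 58 mm across, 150 mm tall; origin under its centre. A bystander
- jug: Steel pouring jug, 100 mm across, 130 mm tall; origin under its centre. A bystander
- spatula: Spatula lying on the bench at the right. A bystander

How it is judged:
On the way, in this order (a step that is already met when the one before it is completed fails the run):
1. the cover is folded fully back (over 1.3 rad) (value of joint cover above 1.3 rad), for 0.2 s.
2. every sieve plate lies flat on the tank floor, handle up (angle between each of sieve1, sieve2, sieve3's own z axis and vertical below 0.09 rad and x of sieve1 in the frame of tank between -0.05 and 0.05 m and y of sieve1 in the frame of tank between -0.17 and 0.17 m and z of sieve1 in the frame of tank between 0.004 and 0.017 m and x of sieve2 in the frame of tank between -0.05 and 0.05 m and y of sieve2 in the frame of tank between -0.17 and 0.17 m and z of sieve2 in the frame of tank between 0.004 and 0.017 m and x of sieve3 in the frame of tank between -0.05 and 0.05 m and y of sieve3 in the frame of tank between -0.17 and 0.17 m and z of sieve3 in the frame of tank between 0.004 and 0.017 m and linear speed of each of sieve1, sieve2, sieve3 below 0.03 m/s), for 0.3 s.
3. the cover lies flat over the slot again (under 0.06 rad) (angle between each of sieve1, sieve2, sieve3's own z axis and vertical below 0.09 rad and x of sieve1 in the frame of tank between -0.05 and 0.05 m and y of sieve1 in the frame of tank between -0.17 and 0.17 m and z of sieve1 in the frame of tank between 0.004 and 0.017 m and x of sieve2 in the frame of tank between -0.05 and 0.05 m and y of sieve2 in the frame of tank between -0.17 and 0.17 m and z of sieve2 in the frame of tank between 0.004 and 0.017 m and x of sieve3 in the frame of tank between -0.05 and 0.05 m and y of sieve3 in the frame of tank between -0.17 and 0.17 m and z of sieve3 in the frame of tank between 0.004 and 0.017 m and value of joint cover below 0.06 rad), for 0.2 s.
4. the heat lever lines up with the pointer (within 0.1 rad) (value of joint cover below 0.06 rad and angle between the z axis of lever_grip and the z axis of mark_tip, either way round below 0.1 rad), for 0.2 s.
At the end, for the whole second after the job is handed in: Every sieve plate present rests on the tank floor within 0.09 rad of flat, handle up (origin 4 to 17 mm above the tank's underside, so not stacked); the cover is under 0.06 rad, the lever at rest within 0.1 rad of the pointer (all of step 2 and all of step 4 and velocity of joint heat_lever between -0.05 and 0.05 rad/s); the robot touches nothing.
It fails at once if a bystander on the bench is pushed more than 50 mm or tipped over (distance of any of tin1, tin2, tin3, tin4, tin5, oil_bottle, jug, spatula from where it was at the start of the episode above 0.05 m or angle between any of tin1, tin2, tin3, tin4, tin5, oil_bottle, jug's own z axis and vertical above 0.6 rad).
It fails at once if the dial pointer is turned (its head moves more than 10 mm) (distance of mark_tip from where it was at the start of the episode above 0.01 m).
Of sieve1, sieve2, sieve3 only 2 to 3 are there at a start; the rules pass over those that are not, and their reading is None.
At some moment in a run one of sieve1, sieve2, sieve3 may be knocked a few centimetres aside while the robot is not near it.
Once in a run the grip may slacken for a moment while it holds something.
It also fails if it takes over 210 s, if anything falls off the work surface, if the arm or the gripper's body presses on something with over 40 N, if the wrist force passes 120 N, or if a joint passes its speed limit or range.

## Working session

There is one attempt and no reset: what is moved stays moved. The work goes in short steps, Python scripts to look and compute and a tool call to move; the robot and the scene stay as the last step left them, time stands still between calls to the robot, and variables do not carry over. Pictures are saved under pics/ and viewed, at most 14 in all, crops included, and the job is handed in when it is done.

Besides the shell and the picture viewer there is one more tool, called after ">>>" as name(argument=value, ...), one argument or row to a line, values as JSON. apply_moves: Moves the arm, as the interface text tells. Its arguments: {"type":"object","properties":{"moves":{"type":"array","items":{"type":"array","items":{"type":"array","items":{"type":"number"}}}}},"required":["moves"]}

```bash
ls; mkdir -p pics
cat > h.py <<'E'
import numpy as np, cv2, json
from bench import telemetry, snapshot, ticket, robot
def snap(cam,fn):
    s=snapshot(cam); cv2.imwrite('pics/'+fn+'.png',cv2.cvtColor(s['image'],cv2.COLOR_RGB2BGR))
    np.savez('pics/'+fn+'.npz',**s); return s
def load(fn): return dict(np.load('pics/'+fn+'.npz'))
def foc(s): return s['image'].shape[0]/2/np.tan(np.radians(float(s['fovy']))/2)
def ray(s,u,v):
    f=foc(s); R=s['R']; d=R.T@np.array([(u-s['cx'])/f,(v-s['cy'])/f,1.]); return -R.T@s['t'],d
def onz(s,u,v,z):
    c,d=ray(s,u,v); return c+d*(z-c[2])/d[2]
def onplane(s,u,v,p,n):
    c,d=ray(s,u,v); return c+d*(np.dot(n,np.array(p)-c)/np.dot(n,d))
def proj(s,X):
    c=s['R']@np.array(X)+s['t']; f=foc(s); return np.array([float(s['cx'])+f*c[0]/c[2],float(s['cy'])+f*c[1]/c[2]])
E
python3 - <<'E'
from h import *
for c in ['top','scene']:
    s=snap(c,c+'0'); print(c,s['fovy'],s['cx'],s['cy'],(-s['R'].T@s['t']).round(3))
print(telemetry.get_obs())
E
```

```text
pics
top 54.57154816924564 275.45900981720274 203.6855741698122 [ 0.44  -0.02   1.221]
scene 56.94828473242265 280.13243638181376 210.46318773437932 [1.025 0.563 0.898]
{'time': 0.1, 'joint_positions': array([ 1.09389163e+00,  8.78724900e-02,  1.37205321e+00, -2.82059834e-05,
        1.68359638e+00, -1.03111596e-01]), 'qvel': array([ 0.00049602,  0.00012621, -0.0017494 , -0.00082854, -0.00122972,
        0.00013663]), 'joint_torque': array([ 3.51968425e-03, -3.41250122e+01, -3.03303194e+01,  7.20219570e-02,
        3.03411449e-02, -6.34711773e-05]), 'tool_pos': array([0.20080248, 0.51193159, 0.40365087]), 'ee_rot': array([-3.13967059e+00, -1.70710171e-04,  2.76779624e+00]), 'wrist_force': array([-0.62041587,  0.12957729, -0.12480803]), 'wrist_torque': array([0.03622572, 0.01412493, 0.01107102]), 'finger_force': 0.0, 'width': 0.09379971825976935}
```

Run:
```python
import cv2
for c in ['top0','scene0']:
    cv2.imwrite(f'pics/{c}b.png',cv2.resize(cv2.imread(f'pics/{c}.png'),(800,600),interpolation=cv2.INTER_CUBIC))
```

```text
(no output)
```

View pics/top0b.png

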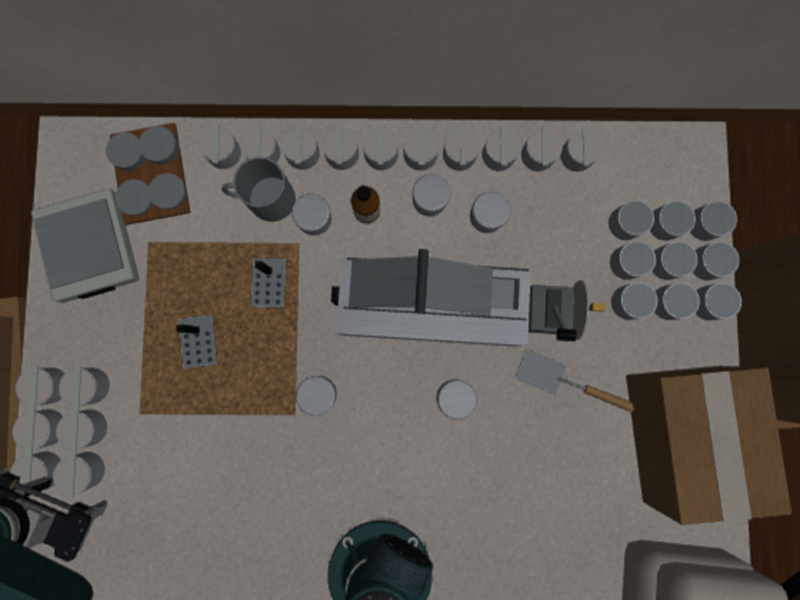

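View pics/scene0b.png

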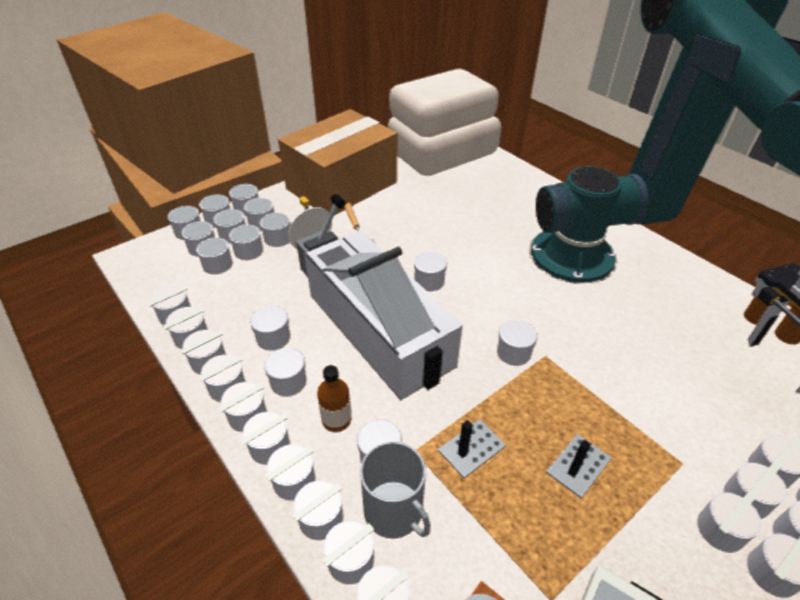

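Two plates are on the mat, at about (197,342) and (268,283) in the enlarged top view. The tank is at around (435,300) with its cover tented, and the lever is at (565,320). I'll crop in closer.

Run:
```python
import cv2
im=cv2.imread('pics/top0.png')
a=cv2.resize(im[160:260,220:430],None,fx=3.8,fy=3.8,interpolation=cv2.INTER_CUBIC)
cv2.imwrite('pics/c1.png',a)
b=cv2.resize(im[165:275,95:215],None,fx=5,fy=5,interpolation=cv2.INTER_CUBIC)
cv2.imwrite('pics/c2.png',b)
```

```text
(no output)
```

View pics/c1.png

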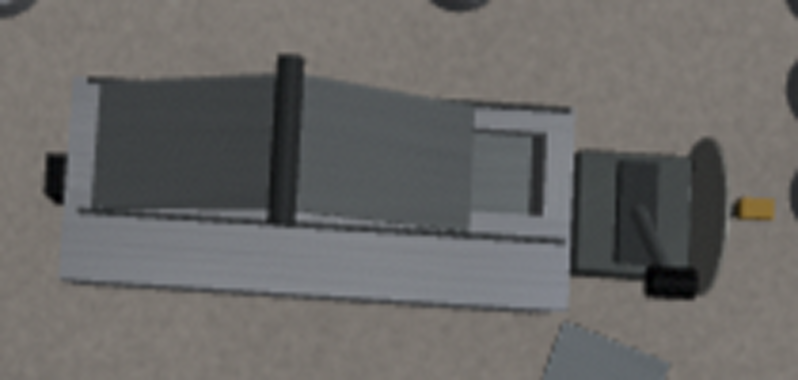

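View pics/c2.png

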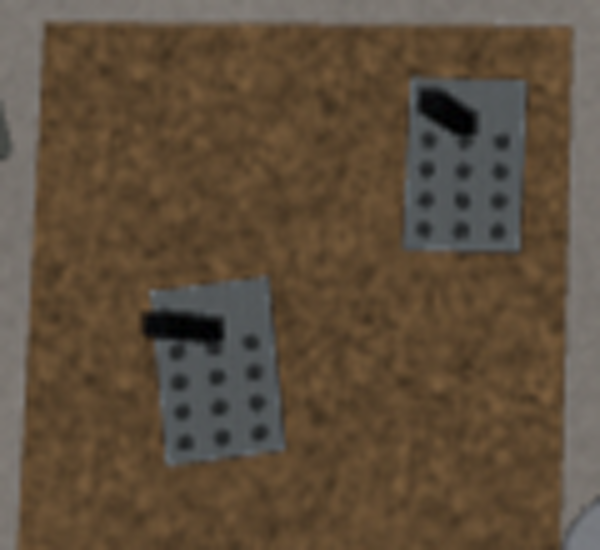

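c1 shows the roof corners at (78,75), (60,280), (568,311) and (573,108), the fold bar running (288,58)–(283,222), the lever grip at (671,283) and the brass head at (757,208). c2 shows the two plates with their handles at the far end. I'll fit poses next.

```bash
cat >> h.py <<'E'
def rig(local,world):
    a=np.array(local)[:,:2];b=np.array(world)[:,:2];A=a-a.mean(0);B=b-b.mean(0)
    y=np.arctan2((A[:,0]*B[:,1]-A[:,1]*B[:,0]).sum(),(A*B).sum()); R=np.array([[np.cos(y),-np.sin(y)],[np.sin(y),np.cos(y)]])
    t=b.mean(0)-R@a.mean(0); return y,t,np.linalg.norm(a@R.T+t-b,axis=1)
E
python3 - <<'E'
from h import *
s=load('top0')
P=lambda u,v:(220+u/3.8,160+v/3.8)
Q=lambda u,v:(95+u/5,165+v/5)
c=[(78,75),(60,280),(568,311),(573,108)]
L=[(.049,.18),(-.096,.18),(-.096,-.18),(.049,-.18)]
y,t,r=rig(L,[onz(s,*P(*p),.128) for p in c]); print('tank',y,t,r)
R=np.array([[np.cos(y),-np.sin(y),0],[np.sin(y),np.cos(y),0],[0,0,1]]);T=np.r_[t,0]
loc=lambda X:R.T@(X-T)
from scipy.optimize import brentq
for p in [(288,58),(283,222)]:
    f=lambda th:(loc(onz(s,*P(*p),.132+.162*np.sin(th)+.006*np.cos(th)))[1]-(.16-.162*np.cos(th)+.006*np.sin(th)))
    ths=np.linspace(0,1.2,13); print('cover',[round(f(x)*1000) for x in ths])
ax=np.array([-.02,0,.1])
def lean(uv,yy,r,sc):
    best=min(np.linspace(-.9,.9,361),key=lambda a:np.linalg.norm(proj(sc,R@np.array([-.02+r*np.sin(a),yy,.1+r*np.cos(a)])+T)-uv))
    return best,np.linalg.norm(proj(sc,R@np.array([-.02+r*np.sin(best),yy,.1+r*np.cos(best)])+T)-uv)
print('lever top',lean(P(671,283),-.235,.1,s),'mark',lean(P(757,208),-.288,.07,s))
sc=load('scene0')
print('lever scene',lean(np.array((338,201))*.7,-.235,.1,sc),'mark',lean(np.array((304,202))*.7,-.288,.07,sc))
Lp=[(.028,.035),(.028,-.035),(-.076,-.035),(-.076,.035)]
for q in [[(152,290),(267,277),(284,450),(168,465)],[(413,78),(525,80),(520,250),(405,248)]]:
    print('sieve',rig(Lp,[onz(s,*Q(*p),.009) for p in q]))
E
```

```text
tank -0.05676795912170218 [ 0.56024749 -0.10407511] [0.0029208  0.00108312 0.0007586  0.00284116]
cover [31, 30, 28, 24, 18, 11, 3, -7, -18, -30, -43, -57, -72]
cover [27, 27, 24, 21, 15, 8, 0, -10, -21, -33, -46, -60, -75]
lever top (np.float64(-0.575), np.float64(0.2593606486559807)) mark (np.float64(0.015000000000000013), np.float64(2.922971961471204))
lever scene (np.float64(-0.5900000000000001), np.float64(0.7885392856310884)) mark (np.float64(0.05500000000000005), np.float64(0.28996941351948435))
sieve (np.float64(0.1335250300237963), array([0.48345015, 0.38206527]), array([0.00067929, 0.00113559, 0.00065853, 0.00088488]))
sieve (np.float64(-0.009276599836807575), array([0.60787896, 0.23551281]), array([0.00147306, 0.00155531, 0.00098635, 0.00107105]))
```

```bash
cat >> h.py <<'E'
TY=-.0568; TT=np.array([.5602,-.1041,0]); cT,sT=np.cos(TY),np.sin(TY); RT=np.array([[cT,-sT,0],[sT,cT,0],[0,0,1]])
def tw(p): return RT@np.array(p)+TT
from scipy.spatial.transform import Rotation as Ro
def units(tips,yaw=None,world=False,ref=None):
    """tips: list of fingertip positions (tank frame unless world); prints rows' shifts/turn in move units"""
    o=telemetry.get_obs(); R=Ro.from_euler('xyz',o['ee_rot']).as_matrix(); y0=o['ee_rot'][2]
    turn=0 if yaw is None else -np.degrees((yaw-y0+np.pi)%(2*np.pi)-np.pi)/10
    for p in tips:
        w=np.array(p) if world else tw(p)
        d=R.T@(w+[0,0,.199]-o['tool_pos'])/.05; print(np.round(d,2),round(turn,2))
YT=np.pi-.0568
E
python3 -c "
from h import *
units([(0,-.01,.32),(0,-.01,.225)],YT)"
```

```text
[-11.25  -9.04  -2.29] -1.82
[-11.25  -9.04  -0.39] -1.82
```

>>> apply_moves(
  moves=[
    [[-1.0,-0.8,-1.5,-0.2,1],[-2.0,-1.6,-2.3,-0.4,1],[-3.0,-2.4,-2.3,-0.6,1],[-4.0,-3.2,-2.3,-0.8,1],[-5.0,-4.0,-2.3,-1.0,1],[-6.0,-4.8,-2.3,-1.2,1],[-7.0,-5.6,-2.3,-1.4,1],[-8.0,-6.4,-2.3,-1.6,1],[-9.0,-7.2,-2.3,-1.8,1],[-9.8,-7.9,-2.3,-1.82,1]],
  ],
)

```text
time: 1.35
tool_pos: [0.4932, 0.0004, 0.5192]
ee_rot: [3.141, -0.0, 3.086]
wrist_force: [0.9, 0.1, -0.2]
width: 0.001
finger_force: 0.0
```

```bash
python3 -c "
from h import *
units([(0,-.01,.32),(0,-.01,.225)],YT)"
```

```text
[-1.46 -2.21  0.  ] 0.0
[-1.46 -2.21  1.9 ] 0.0
```

>>> apply_moves(
  moves=[
    [[-0.8,-1.1,0,0,1],[-1.46,-2.2,0,0,1],[-1.46,-2.2,0,0,1],[-1.46,-2.2,1.0,0,1],[-1.46,-2.2,1.9,0,1],[-1.46,-2.2,1.9,0,1],[-1.46,-2.2,1.9,0,1]],
  ],
)

```text
time: 2.22
tool_pos: [0.5593, -0.1109, 0.427]
ee_rot: [-3.141, 0.003, 3.086]
wrist_force: [0.1, 0.4, 0.3]
width: 0.0004
finger_force: 0.0
```

```bash
python3 -c "
from h import *
def bar(th): return .16-.162*np.cos(th)+.006*np.sin(th), .132+.162*np.sin(th)+.006*np.cos(th)
L=[]
for th in np.r_[np.arange(.65,1.4,.09),1.41]:
    y,z=bar(th); L.append((0,y-.0205,z-.005))
units(L,YT)"
```

```text
[-0.01  0.42 -0.04] 0.01
[-0.01  0.61 -0.25] 0.01
[-0.01  0.83 -0.45] 0.01
[-0.01  1.06 -0.63] 0.01
[-0.02  1.3  -0.79] 0.01
[-0.02  1.56 -0.92] 0.01
[-0.02  1.83 -1.03] 0.01
[-0.02  2.11 -1.12] 0.01
[-0.02  2.4  -1.18] 0.01
[-0.02  2.53 -1.2 ] 0.01
```

>>> apply_moves(
  moves=[
    [[0,0.42,-0.04,0,1],[0,0.62,-0.25,0,1],[0,0.83,-0.45,0,1],[0,1.06,-0.63,0,1],[0,1.3,-0.79,0,1],[0,1.56,-0.92,0,1],[0,1.83,-1.03,0,1],[0,2.11,-1.12,0,1],[0,2.4,-1.18,0,1],[0,2.52,-1.2,0,1]],
  ],
)

```text
time: 3.48
tool_pos: [0.5663, 0.0154, 0.4847]
ee_rot: [3.141, 0.0, 3.087]
wrist_force: [-0.0, -0.5, -0.2]
width: 0.0006
finger_force: 0.0
```

```bash
python3 -c "
from h import *
snap('scene','s1'); a=cv2.imread('pics/s1.png')[100:300,180:380]
b=cv2.imread('pics/s1.png'); cv2.imwrite('pics/s1c.png',cv2.resize(a,(600,600)))
units([(0,.121,.288)])"
```

```text
[-0.01  0.02 -0.04] 0
```

View pics/s1c.png

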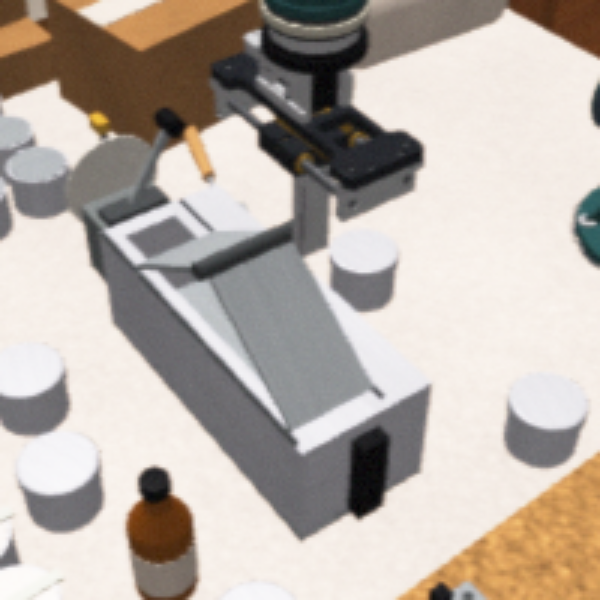

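```bash
python3 -c "
from h import *
s=load('s1'); o=telemetry.get_obs(); print(o['time'],o['tool_pos'],o['joint_positions'])
f=lambda X:((proj(s,X)-[180,100])*3).round()
print('tip',f(o['tool_pos']-[0,0,.199]),'flange',f(o['tool_pos']))
def bar(th): return .16-.162*np.cos(th)+.006*np.sin(th), .132+.162*np.sin(th)+.006*np.cos(th)
for th in (.5,.62,.8,1.0,1.4): print(th,[f(tw((x,)+bar(th))) for x in (-.055,.055)])
print([f(tw(p)) for p in [(.049,.18,.128),(-.096,.18,.128),(.049,-.18,.128),(0,.16,.132)]])
"
```

```text
3.525 [0.56633348 0.01561973 0.48475697] [-7.26467844e-02  1.23408473e-01  1.17395411e+00  5.80630695e-04
  1.84415685e+00 -1.58856986e+00]
tip [310. 250.] flange [314.  30.]
0.5 [array([293., 229.]), array([191., 275.])]
0.62 [array([300., 221.]), array([197., 268.])]
0.8 [array([313., 214.]), array([208., 262.])]
1.0 [array([332., 213.]), array([224., 261.])]
1.4 [array([377., 231.]), array([266., 283.])]
[array([301., 450.]), array([431., 378.]), array([ 98., 229.]), array([333., 408.])]
```

The view shows the bar still at (195,268)–(292,232), about 0.55 rad. The fingers slid over it, so I'll go back and come in lower, making contact first.

>>> apply_moves(
  moves=[
    [[0,-0.6,0,0,1],[0,-1.4,0,0,1],[0,-2.2,0,0,1],[0,-2.6,0,0,1],[0,-2.7,0.6,0,1],[0,-2.7,1.36,0,1],[0,-2.7,1.36,0,1],[0,-2.55,1.36,0,1],[0,-2.4,1.36,0,1],[0,-2.3,1.36,0,1]],
  ],
)

```text
time: 4.78
tool_pos: [0.56, -0.0996, 0.4185]
ee_rot: [-3.141, 0.003, 3.086]
wrist_force: [0.6, 1.1, -0.4]
width: 0.0002
finger_force: 0.0
```

```bash
python3 -c "
from h import *
units([(0,.121,.288)])
o=telemetry.get_obs();print(RT.T@(o['tool_pos']-[0,0,.199]-TT),o['wrist_force'])"
```

```text
[-0.02  2.33 -1.37] 0
[-0.00041871  0.00447106  0.21948622] [ 0.61679463  1.09608759 -0.36161388]
```

>>> apply_moves(
  moves=[
    [[0,0.1,0.08,0,1],[0,0.2,0.08,0,1],[0,0.3,0.08,0,1],[0,0.4,0.08,0,1],[0,0.4,0.08,0,1]],
  ],
)

```text
time: 5.4
tool_pos: [0.5599, -0.086, 0.4193]
ee_rot: [-3.121, 0.008, 3.078]
wrist_force: [-6.2, -18.8, 15.6]
width: 0.0
finger_force: 12.2
```

```bash
python3 -c "
from h import *
o=telemetry.get_obs();print(RT.T@(o['tool_pos']-[0,0,.199]-TT),o['wrist_force'])
s=snap('scene','s2'); a=cv2.imread('pics/s2.png')[140:240,220:340]; cv2.imwrite('pics/s2c.png',cv2.resize(a,(600,500)))"
```

```text
[-0.00129236  0.01806076  0.22025047] [ -6.21795089 -18.78255755  15.55247361]
```

View pics/s2c.png

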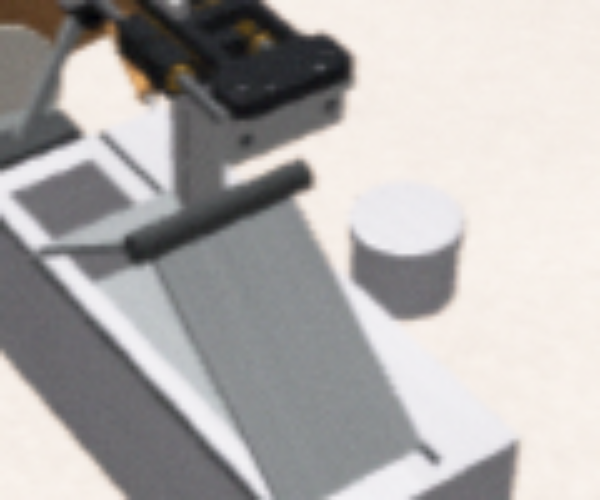

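The fingers now press on the bar, which has moved to (135,245)–(305,175) in the crop, about 0.63 rad. I'll follow the arc.

>>> apply_moves(
  moves=[
    [[0,0.08,-0.3,0,1],[0,0.25,-0.5,0,1],[0,0.45,-0.68,0,1],[0,0.68,-0.86,0,1],[0,0.9,-0.98,0,1],[0,1.15,-1.08,0,1],[0,1.42,-1.16,0,1],[0,1.74,-1.2,0,1],[0,1.98,-1.22,0,1],[0,1.98,-1.22,0,1]],
  ],
)

```text
time: 6.7
tool_pos: [0.5666, 0.0198, 0.4725]
ee_rot: [3.14, -0.002, 3.088]
wrist_force: [-0.5, -0.8, -0.6]
width: 0.0004
finger_force: 0.0
```

```bash
python3 -c "
from h import *
o=telemetry.get_obs();print(RT.T@(o['tool_pos']-[0,0,.199]-TT),o['wrist_force'])
s=snap('scene','s3'); a=cv2.imread('pics/s3.png')[100:250,200:350]; cv2.imwrite('pics/s3c.png',cv2.resize(a,(500,500)))"
```

```text
[-0.00066927  0.12405543  0.27345851] [-0.53383032 -0.84825812 -0.56464664]
```

View pics/s3c.png

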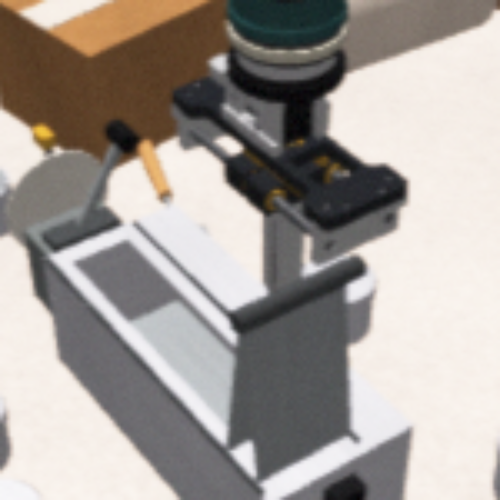

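The cover is folded: the bar is at (240,318)–(355,270), about 1.43 rad. Next I'll back off and head for plate A.

```bash
python3 -c "
from h import *
A=np.array([.4835,.3821]); 
units([tw((-.14,.09,.273)),(.44,.3,.2),(*A,.2),(*A,.076)],np.pi+.1335,world=True)"
```

```text
[ 2.79 -0.66  0.01] -1.08
[2.83 5.47 1.48] -1.08
[2.05 7.15 1.48] -1.08
[2.04 7.15 3.96] -1.08
```

>>> apply_moves(
  moves=[
    [[0.2,-0.5,0,0,1],[1.2,-0.6,0,0,0.8],[2.2,-0.4,0,0,0.5],[2.8,0.5,0.2,0,0.2],[2.8,1.6,0.5,-0.2,0],[2.8,2.8,0.8,-0.4,0],[2.8,4.0,1.2,-0.6,0],[2.7,5.2,1.48,-0.8,0],[2.4,6.3,1.48,-1.0,0],[2.05,7.1,1.48,-1.08,0]],
  ],
)

```text
time: 8.0
tool_pos: [0.4839, 0.3809, 0.3978]
ee_rot: [-3.141, -0.003, -3.007]
wrist_force: [0.2, 0.1, 0.3]
width: 0.0871
finger_force: 0.0
```

```bash
python3 -c "
from h import *
s=snap('wrist','w1'); o=telemetry.get_obs(); print(o['tool_pos'],o['ee_rot'])
for z in (.105,.009): print(z, proj(s,(.4835,.3821,z)))
A=np.array([.4835,.3821]); units([(*A,.076)],np.pi+.1335,world=True)"
```

```text
[0.4856184  0.38396401 0.39594234] [ 3.13917769e+00 -2.67288018e-03 -3.00485107e+00]
0.105 [282.9461787  208.95880693]
0.009 [282.81366137 187.86808433]
[ 0.04 -0.04  2.42] 0.02
```

View pics/w1.png

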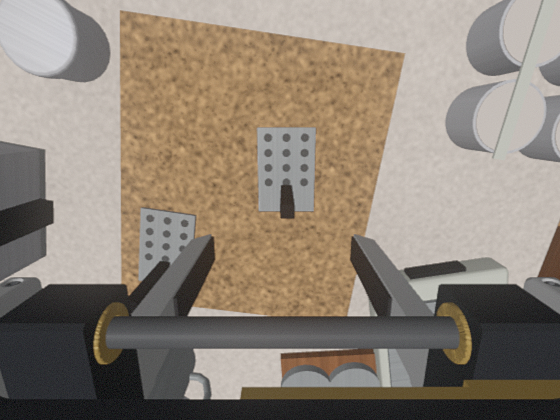

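The wrist view shows plate A square between the fingers, with its post top at (287,210) against the predicted (283,209). I'll descend and grip.

>>> apply_moves(
  moves=[
    [[0.04,0,0.8,0,0],[0.04,0,1.6,0,0],[0.04,0,2.4,0,0],[0.04,0,2.4,0,0.5],[0.04,0,2.4,0,1],[0.04,0,2.4,0,1],[0.04,0,2.4,0,1],[0.04,0,2.4,0,1],[0.04,0,1.8,0,1],[0.04,0,1.0,0,1]],
  ],
)

```text
time: 9.3
tool_pos: [0.4819, 0.3781, 0.3491]
ee_rot: [-3.14, -0.003, -3.009]
wrist_force: [-0.1, -0.7, 0.2]
width: 0.0274
finger_force: 0.0
```

```bash
python3 -c "
from h import *
s=snap('wrist','w2'); t=snap('scene','s4'); o=telemetry.get_obs(); print(o['tool_pos'],o['width'],o['finger_force'],o['wrist_force'])
a=s['image'][120:300,180:380]; c=proj(t,o['tool_pos']-[0,0,.25]).astype(int); print(c)
b=t['image'][max(0,c[1]-90):c[1]+90,max(0,c[0]-100):c[0]+100]
im=np.hstack([cv2.resize(a,(400,400)),cv2.resize(b,(400,400))]); cv2.imwrite('pics/v1.png',im[:,:,::-1])"
```

```text
[0.48280906 0.37875108 0.35599492] 0.019450075230730213 0.0 [ 1.16531193 -0.17892939  0.06209012]
[408 307]
```

View pics/v1.png

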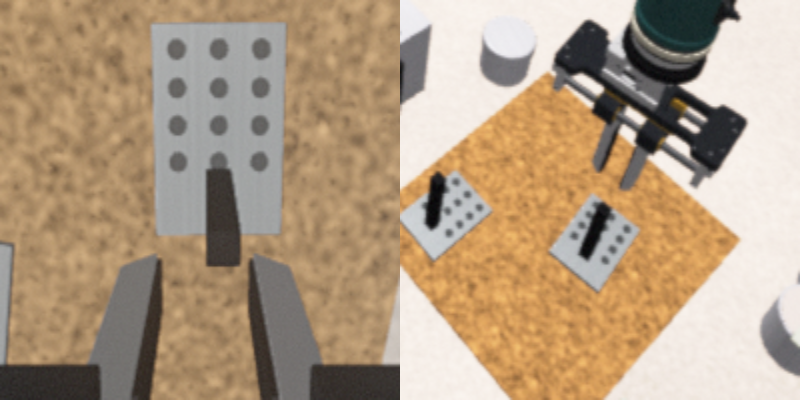

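The fingers close slowly, so the post was left behind, still upright at (222,215). I'll repeat with a dwell.

>>> apply_moves(
  moves=[
    [[0,0,0,0,0.5],[0,0,0,0,0.5],[0,0,0,0,0.5],[0,0,0,0,0.5],[0,0,0.7,0,0.5],[0,0,1.4,0,0.5],[0,0,1.42,0,0.5],[0,0,1.42,0,1],[0,0,1.42,0,1],[0,0,1.42,0,1]],
  ],
)

```text
time: 10.65
tool_pos: [0.4824, 0.3788, 0.2807]
ee_rot: [3.139, 0.003, -3.009]
wrist_force: [-0.3, 1.6, 0.9]
width: 0.0206
finger_force: 0.8
```

>>> apply_moves(
  moves=[
    [[0,0,0,0,1],[0,0,0,0,1],[0,0,0,0,1],[0,0,0,0,1],[0,0,0,0,1]],
  ],
)

```text
time: 11.28
tool_pos: [0.4822, 0.3782, 0.279]
ee_rot: [3.141, 0.0, -3.009]
wrist_force: [-0.9, -0.1, 3.3]
width: 0.0138
finger_force: 30.0
```

>>> apply_moves(
  moves=[
    [[0,0,-0.5,0,1],[0,0,-1.2,0,1],[0,0,-2.2,0,1],[0,0,-3.4,0,1],[0,0,-3.8,0,1],[0,0,-3.8,0,1],[0,0,-3.8,0,1]],
  ],
)

```text
time: 12.15
tool_pos: [0.4824, 0.3782, 0.4657]
ee_rot: [-3.14, -0.004, -3.009]
wrist_force: [-0.5, -0.7, -2.9]
width: 0.0136
finger_force: 30.0
```

```bash
cat >> h.py <<'E'
def duo(n):
    s=snap('wrist','w'+n); t=snap('scene','s'+n); o=telemetry.get_obs(); print(o['time'],o['tool_pos'],o['ee_rot'],o['width'],o['finger_force'],o['wrist_force'])
    a=s['image'][100:300,180:380]; c=proj(t,o['tool_pos']-[0,0,.22]).astype(int); x0=max(0,c[0]-100); y0=max(0,c[1]-100);print('scene crop origin',x0,y0)
    b=t['image'][y0:y0+200,x0:x0+200]
    cv2.imwrite('pics/v%s.png'%n,np.hstack([cv2.resize(a,(400,400)),cv2.resize(b,(400,400))])[:,:,::-1])
E
python3 -c "
from h import *
duo('5')"
```

```text
12.25 [0.4822986  0.37828298 0.46547476] [-3.13932346 -0.00482288 -3.00934439] 0.013821007768829852 29.99953955411911 [ 0.27004227 -0.07040484 -1.77244847]
scene crop origin 324 171
```

View pics/v5.png

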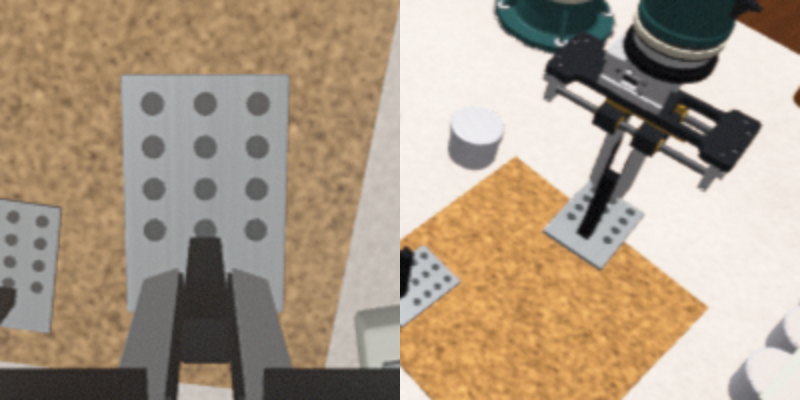

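The plate is held, with its near edge at crop (122,76)–(288,76) in the wrist view. I'll work out the tilt from that.

```bash
cat >> h.py <<'E'
def near(th,h,o):  # near edge corners (top face) of the held plate, world
    R=Ro.from_euler('xyz',o['ee_rot']).as_matrix(); px=-R[:,0]; py=R[:,1]; up=-R[:,2]
    G=o['tool_pos']+R[:,2]*.18; c,s=np.cos(th),np.sin(th); X=c*px+s*up; Z=-s*px+c*up
    return [G-h*Z-.076*X+.006*Z+y*py for y in (.035,-.035)]
E
python3 -c "
from h import *
s=load('w5'); o=telemetry.get_obs()
for th in np.arange(0,.5,.05): print(round(th,2),[proj(s,p).round(1) for p in near(th,.096,o)])"
```

```text
0.0 [array([324.9, 124.7]), array([237.7, 124.7])]
0.05 [array([324.1, 130.5]), array([238.5, 130.5])]
0.1 [array([323.3, 136.3]), array([239.3, 136.2])]
0.15 [array([322.6, 142.1]), array([240.1, 142. ])]
0.2 [array([322. , 147.9]), array([240.7, 147.8])]
0.25 [array([321.4, 153.7]), array([241.4, 153.7])]
0.3 [array([320.8, 159.5]), array([241.9, 159.5])]
0.35 [array([320.3, 165.3]), array([242.5, 165.3])]
0.4 [array([319.8, 171.2]), array([242.9, 171.1])]
0.45 [array([319.4, 177. ]), array([243.4, 177. ])]
```

Tilt is about 0.11 rad. To pass the slot it must hang about 15° or more, so I'll shake it here over the mat and measure by code.

>>> apply_moves(
  moves=[
    [[0,0,0.6,0,1],[0,0,-0.4,0,1],[0,0,0.6,0,1],[0,0,-0.4,0,1],[0,0,0.6,0,1],[0,0,-0.4,0,1],[0,0,0,0,1],[0,0,0,0,1]],
  ],
)

```text
time: 13.25
tool_pos: [0.4819, 0.3781, 0.4652]
ee_rot: [-3.139, -0.006, -3.009]
wrist_force: [-0.2, -0.5, -3.0]
width: 0.0135
finger_force: 30.0
```

```bash
cat >> h.py <<'E'
def tilt(h=.096,n='wt'):
    s=snap('wrist',n); o=telemetry.get_obs(); im=cv2.cvtColor(s['image'],cv2.COLOR_RGB2HSV)
    sat=im[:,:,1].astype(float); col=sat[60:200,262:300].mean(1); 
    g=np.diff(cv2.GaussianBlur(col[:,None],(1,5),0)[:,0]); k=int(np.argmin(g)); v=60+k+.5
    print('edge row',v,'grad',g[k],'tip',tuple((RT.T@(o['tool_pos']-[0,0,.199]-TT)).round(4)))
    ths=np.linspace(-.1,.9,201); r=[np.mean([proj(s,p)[1] for p in near(t,h,o)]) for t in ths]
    print('tilt',np.interp(v,r,ths), 'w',o['width'],'F',o['wrist_force'].round(1))
E
python3 -c "
from h import *
tilt()"
```

```text
edge row 143.5 grad -33.68914473684211 tip (np.float64(-0.1053), np.float64(0.4771), np.float64(0.2678))
tilt 0.14975603815551347 w 0.013787669215708566 F [ 0.  -0.2 -1.7]
```

>>> apply_moves(
  moves=[
    [[0.8,0,0.8,0,1],[-0.2,0,-0.4,0,1],[0.8,0,0.8,0,1],[-0.2,0,-0.4,0,1],[0.8,0,0.8,0,1],[-0.2,0,-0.4,0,1],[0.8,0,0.8,0,1],[-0.2,0,-0.4,0,1],[0,0,0,0,1],[0,0,0,0,1]],
  ],
)

```text
time: 14.55
tool_pos: [0.483, 0.3791, 0.4791]
ee_rot: [3.132, 0.019, -3.009]
wrist_force: [-0.1, 0.4, -0.6]
width: 0.0136
finger_force: 30.0
```

```bash
python3 -c "
from h import *
tilt()"
```

```text
edge row 152.5 grad -35.786184210526315 tip (np.float64(-0.1046), np.float64(0.4781), np.float64(0.2826))
tilt 0.22543987438908203 w 0.013733442012843985 F [-0.   0.5 -0.7]
```

Tilt is 0.225 rad, near the natural hang and enough to thread the slot. I'll carry it to the tank.

```bash
python3 -c "
from h import *
units([(-.14,.2,.283),(-.14,-.105,.283),(.033,-.105,.25)],YT)"
```

```text
[ 1.74 -5.33 -0.11] 1.08
[  2.89 -11.32  -0.2 ] 1.08
[ -0.49 -11.98   0.53] 1.08
```

>>> apply_moves(
  moves=[
    [[0.2,-0.5,0,0.1,1],[0.5,-1.4,0,0.3,1],[0.8,-2.3,0,0.5,1],[1.1,-3.2,0,0.7,1],[1.4,-4.1,0,0.9,1],[1.74,-5.2,0,1.08,1],[1.95,-6.1,0,1.08,1],[2.1,-7.0,0,1.08,1],[2.3,-7.9,0,1.08,1],[2.5,-8.7,0,1.08,1]],
  ],
)

```text
time: 15.85
tool_pos: [0.4164, -0.071, 0.4807]
ee_rot: [-3.136, 0.024, 3.086]
wrist_force: [0.2, -0.0, -1.7]
width: 0.0134
finger_force: 30.0
```

```bash
python3 -c "
from h import *
units([(-.14,-.105,.283),(.033,-.105,.25)],YT)"
```

```text
[-0.11 -2.6  -0.01] 0.01
[-3.55 -2.6   0.73] 0.01
```

>>> apply_moves(
  moves=[
    [[-0.1,-0.9,0,0,1],[-0.1,-1.8,0,0,1],[-0.1,-2.5,0,0,1],[-0.1,-2.6,0,0,1],[-0.8,-2.6,0.1,0,1],[-1.6,-2.6,0.3,0,1],[-2.4,-2.6,0.5,0,1],[-3.2,-2.6,0.7,0,1],[-3.5,-2.6,0.73,0,1],[-3.5,-2.6,0.73,0,1]],
  ],
)

```text
time: 17.1
tool_pos: [0.5842, -0.2086, 0.4359]
ee_rot: [-3.139, 0.006, 3.087]
wrist_force: [-0.2, 0.3, -2.4]
width: 0.0137
finger_force: 30.0
```

```bash
python3 -c "
from h import *
units([(.033,-.105,.2265)],YT)
tilt(n='w6'); s=load('w6'); o=telemetry.get_obs(); print(o['ee_rot'])
for t in (.1,.15,.2,.25,.3): print(t,[proj(s,p).round(1) for p in near(t,.096,o)])
cv2.imwrite('pics/w6c.png',cv2.resize(s['image'][60:260,180:380],(600,600))[:,:,::-1])"
```

```text
[-0.06 -0.04  0.21] 0.01
edge row 64.5 grad -5.296052631578949 tip (np.float64(0.029), np.float64(-0.1031), np.float64(0.2366))
tilt -0.1 w 0.013989875711485264 F [-0.6  0.1 -1.4]
[-3.13960243  0.00476454  3.08627366]
0.1 [array([323.5, 135.2]), array([239.4, 135.1])]
0.15 [array([322.8, 141. ]), array([240.1, 141. ])]
0.2 [array([322.1, 146.9]), array([240.8, 146.8])]
0.25 [array([321.5, 152.7]), array([241.4, 152.6])]
0.3 [array([320.9, 158.5]), array([242. , 158.4])]
```

View pics/w6c.png

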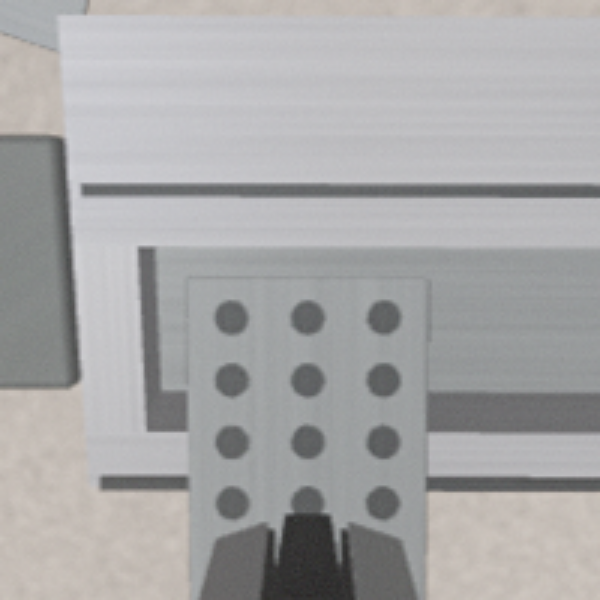

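The wrist view shows the near plate edge at crop row 277, giving tilt 0.247. The slot's near edge is at row 247, and its -y end is at column 138. I'll check the tank frame against these.

```bash
python3 -c "
from h import *
s=load('w6')
f=lambda p:((proj(s,tw(p))-[180,60])*3).round(1)
print(f((-.03,-.1,.128)),f((-.03,-.16,.128)),f((.03,-.16,.128)),f((.03,-.05,.128)),f((-.096,-.1,.128)))
print('meas slot near row 247 at mid, corner (138,247), far row ~432, near wall ~row 15')
th=.247;s_,c=np.sin(th),np.cos(th)
N2t=np.array([76*c-96*s_,76*s_+96*c-19]);print('tip-N',N2t)
"
```

```text
[316.7 241.6] [124.2 241.1] [133.7 427. ] [467.5 428. ] [317.9  10.6]
meas slot near row 247 at mid, corner (138,247), far row ~432, near wall ~row 15
tip-N [50.22179385 92.66813074]
```

>>> apply_moves(
  moves=[
    [[0,0,0.28,0,1],[0,0,0.55,0,1],[0,0,0.55,0,1],[0.12,0,0.58,0,1],[0.24,0,0.61,0,1],[0.24,0,0.61,0,1]],
  ],
)

```text
time: 17.9
tool_pos: [0.5704, -0.2084, 0.4036]
ee_rot: [-3.14, 0.004, 3.085]
wrist_force: [-0.0, -0.1, 6.3]
width: 0.0137
finger_force: 30.0
```

```bash
python3 -c "
from h import *
units([(.0032,-.1031,.2026),(-.0238,-.1031,.1958)],YT)"
```

```text
[0.26 0.01 0.04] 0.0
[0.8  0.01 0.17] 0.0
```

>>> apply_moves(
  moves=[
    [[0.12,0,0.0,0,1],[0.25,0,0.03,0,1],[0.4,0,0.06,0,1],[0.55,0,0.1,0,1],[0.7,0,0.13,0,1],[0.8,0,0.16,0,1],[0.8,0,0.16,0,1]],
  ],
)

```text
time: 18.77
tool_pos: [0.5305, -0.2061, 0.3932]
ee_rot: [3.141, -0.002, 3.085]
wrist_force: [-0.1, -0.5, 1.5]
width: 0.0139
finger_force: 30.0
```

```bash
python3 -c "
from h import *
tilt(n='w7'); s=load('w7')
cv2.imwrite('pics/w7c.png',cv2.resize(s['image'][60:260,180:380],(600,600))[:,:,::-1])"
```

```text
edge row 129.5 grad -4.84375 tip (np.float64(-0.0237), np.float64(-0.1035), np.float64(0.1942))
tilt 0.03723211309759886 w 0.013447031768310008 F [-1.7  0.   1.9]
```

View pics/w7c.png

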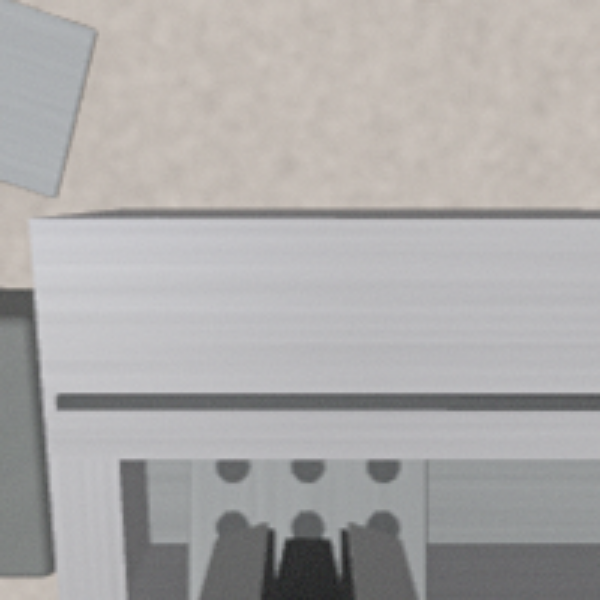

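The plate's near part is under the roof, with its holes showing from row 465 on. I'll lower gently.

>>> apply_moves(
  moves=[
    [[0.04,0,0.1,0,1],[0.04,0,0.25,0,1],[0.04,0,0.4,0,1],[0.04,0,0.4,0,1]],
  ],
)

```text
time: 19.32
tool_pos: [0.527, -0.2058, 0.3766]
ee_rot: [-3.141, -0.006, 3.085]
wrist_force: [-12.1, 2.7, 14.9]
width: 0.0137
finger_force: 30.0
```

>>> apply_moves(
  moves=[
    [[0.1,0,-0.05,0,1],[0.2,0,-0.05,0,1],[0.3,0,-0.05,0,1],[0.4,0,0,0,1],[0.4,0,0,0,1]],
  ],
)

```text
time: 19.95
tool_pos: [0.5088, -0.2049, 0.3728]
ee_rot: [3.141, -0.001, 3.085]
wrist_force: [0.6, 0.1, -1.9]
width: 0.0136
finger_force: 30.0
```

>>> apply_moves(
  moves=[
    [[0,0,0.1,0,1],[0,0,0.2,0,1],[0,0,0.3,0,1],[0,0,0.3,0,1]],
  ],
)

```text
time: 20.45
tool_pos: [0.5105, -0.205, 0.3599]
ee_rot: [-3.14, 0.007, 3.086]
wrist_force: [6.2, 0.2, 1.1]
width: 0.0137
finger_force: 30.0
```

```bash
python3 -c "
from h import *
s=snap('wrist','w8'); o=telemetry.get_obs(); print(o['tool_pos'],RT.T@(o['tool_pos']-TT-[0,0,.18]))
t=snap('top','t8'); c=proj(t,tw((0,-.1,.128))).astype(int)
a=s['image'][160:320,180:380]; b=t['image'][c[1]-40:c[1]+40,c[0]-50:c[0]+50]
cv2.imwrite('pics/v8.png',np.hstack([cv2.resize(a,(400,320)),cv2.resize(b,(400,320))])[:,:,::-1])"
```

```text
[ 0.5104913  -0.20505127  0.35985468] [-0.04389759 -0.1036104   0.17985468]
```

View pics/v8.png

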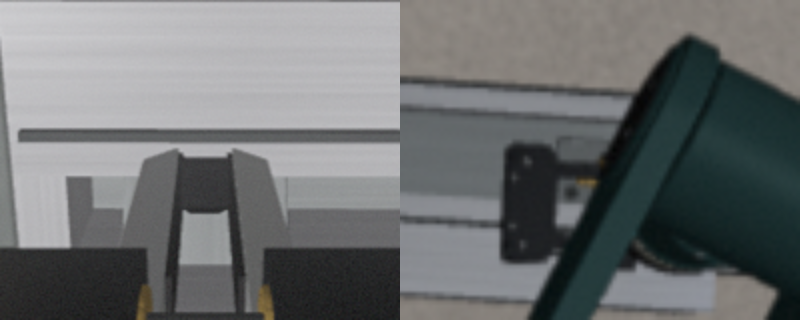

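The wrist view shows the post against the near slot edge and the whole plate below the roof. I'll use the far inner wall to swing it back towards level.

>>> apply_moves(
  moves=[
    [[-0.15,0,-0.05,0,1],[-0.3,0,-0.05,0,1],[-0.42,0,-0.05,0,1],[-0.52,0,-0.05,0,1],[-0.6,0,-0.05,0,1],[-0.68,0,-0.05,0,1],[-0.74,0,-0.05,0,1],[-0.8,0,-0.05,0,1]],
  ],
)

```text
time: 21.55
tool_pos: [0.5469, -0.2072, 0.3615]
ee_rot: [3.141, -0.01, 3.084]
wrist_force: [-10.4, 1.3, 3.6]
width: 0.0137
finger_force: 30.0
```

>>> apply_moves(
  moves=[
    [[0.08,0,0,0,1],[0.08,0,0.25,0,1],[0.08,0,0.5,0,1],[0.08,0,0.8,0,1],[0.08,0,1.05,0,1],[0.08,0,1.05,0,1]],
  ],
)

```text
time: 22.3
tool_pos: [0.5451, -0.2067, 0.3062]
ee_rot: [3.14, -0.002, 3.086]
wrist_force: [-2.7, 0.4, -4.6]
width: 0.014
finger_force: 30.0
```

Free so far. I'll press it down towards level on the floor.

>>> apply_moves(
  moves=[
    [[0,0,0.1,0,1],[0,0,0.2,0,1],[0,0,0.28,0,1],[0,0,0.34,0,1],[0,0,0.34,0,1]],
  ],
)

```text
time: 22.92
tool_pos: [0.5469, -0.2069, 0.3009]
ee_rot: [-3.138, 0.014, 3.086]
wrist_force: [-5.1, 3.6, 20.4]
width: 0.0137
finger_force: 30.0
```

>>> apply_moves(
  moves=[
    [[0.04,0,0.2,0,1],[0.04,0,0.2,0,0.7],[0.04,0,0.2,0,0.5],[0.04,0,0.2,0,0.5],[0.04,0,0.2,0,0.5],[0.04,0,0.2,0,0.5],[0.04,0,-0.4,0,0.5],[0.04,0,-1.2,0,0.5],[0.04,0,-2.2,0,0.5],[0.04,0,-3.2,0,0.5]],
  ],
)

```text
time: 24.18
tool_pos: [0.543, -0.2068, 0.4528]
ee_rot: [3.141, -0.0, 3.085]
wrist_force: [0.0, -0.9, 0.4]
width: 0.0471
finger_force: 0.0
```

```bash
python3 -c "
from h import *
s=snap('wrist','w9'); o=telemetry.get_obs(); print(o['tool_pos'],o['width'])
for zz in (.0,): print([proj(s,tw((x,-.1035,z))).round() for x,z in ((0,.112),(0,.016),(-.03,.128),(.03,.128))])
"
```

```text
[ 0.54291687 -0.20678496  0.46151252] 0.046700765776877165
[array([282., 206.]), array([282., 188.]), array([282., 182.]), array([282., 237.])]
```

```bash
cat >> h.py <<'E'
def dark(n,r0,r1,c0,c1,thr=45):
    s=load(n); g=s['image'].max(2)[r0:r1,c0:c1]; m=(g<thr).astype(np.uint8)
    k,l,st,ce=cv2.connectedComponentsWithStats(m)
    for i in range(1,k):
        if st[i,4]>40: print('blob x,y,w,h,area',st[i][0]+c0,st[i][1]+r0,st[i][2:],'c',ce[i]+[c0,r0])
def ascii(n,r0,r1,c0,c1,st=2):
    g=load(n)['image'].max(2)[r0:r1:st,c0:c1:st]
    for i,r in enumerate(g): print(r0+st*i,''.join('@%#*+=-:. '[min(9,int(v)*10//256)] for v in r))
E
python3 -c "
from h import *
dark('w9',170,250,240,330)
ascii('w9',150,260,240,326,2)"
```

```text
150 :::::::::::::::::::::::::::::::::::::::::::
152 :::::::::::::::::::::::::::::::::::::::::::
154 :::::::::::::::::::::::::::::::::::::::::::
156 :::::::::::::::::::::::::::::::::::::::::::
158 :::::::::::::::::::::::::::::::::::::::::::
160 :::::::::::::::::::::::::::::::::::::::::::
162 :::::::::::::::::::::::::::::::::::::::::::
164 :::::::::::::::::::::::::::::::::::::::::::
166 ++*+++*+++++*+++*+*+*++++++++++++++++++++++
168 ***+**++++++****++************+************
170 :::----------------------------------------
172 :::::::::::::::::::::::::::::::::::::::::::
174 :::::::::::::::::::::::::::::::::::::::::::
176 :::::::::::::::::::::::::::::::::::::::::::
178 :::::::::::::::::::::::::::::::::::::::::::
180 :::::::::::::::::::::::::::::::::::::::::::
182 :::::::::::::::::::::::::::::::::::::::::::
184 -------------------------------------------
186 -----------------------------=---=-=-------
188 ---------------------------------==-==-==-=
190 ------------+*=----=**=----=**=--=-=---==--
192 -----------=***----+**+----***=--=-=-=--===
194 -----------=**+----=**=----+**=--=------
[... 839 characters left out ...]
++++++++++++++++++++++++++++
232 +++++++++++++++++++++++++++++++++++++++++++
234 +++++++++++++++++++++++++++++++++++++++++++
236 +**+++++++++++++++++++++++++++++++++++++**+
238 +*#=====================================#*+
240 +##:::::::::::::::::::::::::::::::::::::##+
242 *##:::::::::::::::::::::::::::::::::::::##*
244 *##-::::::::::::::::::-:::::-::::::::::-###
246 ###-::::::::::::::::::::::::::::::::::::###
248 ###-::::-:--:::--------------------::---###
250 ###-::::::::::::::::::::::::::::::::::::###
252 ####************************************###
254 ###*************************************###
256 ###+====================================###
258 ###-::::::::::::::::::::::::::::::::::::###
```

```bash
cat >> h.py <<'E'
def prow(s,P,th,y=-.1035,z0=.010):
    c,sn=np.cos(th),np.sin(th); q=lambda x,z:proj(s,tw((P+x*c-z*sn,y,z0+.076*sn+x*sn+z*c)))[1].round(1)
    return dict(base=q(-.007,.006),ntop=q(-.007,.102),ftop=q(.007,.102),F=q(.028,.006),hole1=q(-.014,.006))
E
python3 -c "
from h import *
s=load('w9')
print(proj(s,tw((.043,-.1035,.01))))
for P in (0,.005,.01,.015):
  for th in (0,.1,.2): print(P,th,prow(s,P,th))"
```

```text
[281.69409343 215.95232773]
0 0 {'base': np.float64(183.3), 'ntop': np.float64(200.3), 'ftop': np.float64(212.5), 'F': np.float64(207.2), 'hole1': np.float64(178.3)}
0 0.1 {'base': np.float64(183.8), 'ntop': np.float64(192.6), 'ftop': np.float64(205.5), 'F': np.float64(208.7), 'hole1': np.float64(178.8)}
0 0.2 {'base': np.float64(184.4), 'ntop': np.float64(184.4), 'ftop': np.float64(197.8), 'F': np.float64(210.1), 'hole1': np.float64(179.3)}
0.005 0 {'base': np.float64(186.7), 'ntop': np.float64(204.7), 'ftop': np.float64(216.8), 'F': np.float64(210.6), 'hole1': np.float64(181.9)}
0.005 0.1 {'base': np.float64(187.4), 'ntop': np.float64(197.1), 'ftop': np.float64(210.0), 'F': np.float64(212.1), 'hole1': np.float64(182.3)}
0.005 0.2 {'base': np.float64(188.0), 'ntop': np.float64(189.1), 'ftop': np.float64(202.4), 'F': np.float64(213.6), 'hole1': np.float64(182.9)}
0.01 0 {'base': np.float64(190.2), 'ntop': np.float64(209.0), 'ftop': np.float64(221.0), 'F': np.float64(213.9), 'hole1': np.float64(185.4)}
0.01 0.1 {'base': np.float64(190.9), 'ntop': np.float64(201.6), 'ftop': np.float64(214.4), 'F': np.float64(215.5), 'hole1': np.float64(185.9)}
0.01 0.2 {'base': np.float64(191.6), 'ntop': np.float64(193.7), 'ftop': np.float64(207.0), 'F': np.float64(217.0), 'hole1': np.float64(186.5)}
0.015 0 {'base': np.float64(193.7), 'ntop': np.float64(213.4), 'ftop': np.float64(225.3), 'F': np.float64(217.2), 'hole1': np.float64(188.8)}
0.015 0.1 {'base': np.float64(194.4), 'ntop': np.float64(206.1), 'ftop': np.float64(218.8), 'F': np.float64(218.9), 'hole1': np.float64(189.4)}
0.015 0.2 {'base': np.float64(195.2), 'ntop': np.float64(198.4), 'ftop': np.float64(211.5), 'F': np.float64(220.5), 'hole1': np.float64(190.1)}
```

The first plate fits flat (post rows 196–226), with the origin near tank x = 15 mm. Now plate B.

```bash
python3 -c "
from h import *
B=np.array([.6079,.2355]);print(RT.T@(np.r_[B,0]-TT))
units([tw((-.14,-.03,.262)),tw((-.14,.25,.262)),(*B,.2),(*B,.071)],np.pi-.0093,world=True)"
```

```text
[0.02834417 0.34176024 0.        ]
[ 2.57  1.47 -0.03] -0.27
[ 2.57  7.07 -0.06] -0.27
[-0.79  8.91  1.21] -0.27
[-0.75  8.92  3.79] -0.27
```

>>> apply_moves(
  moves=[
    [[0.9,0.1,0,0,0.5],[1.8,0.5,0,0,0.5],[2.5,1.4,0,0,0.5],[2.57,2.5,0,0,0.5],[2.57,3.6,0,0,0.5],[2.57,4.7,0,0,0.5],[2.57,5.8,0,0,0.5],[2.4,7.0,0,-0.1,0.5],[1.6,7.8,0.3,-0.2,0.5],[0.8,8.5,0.7,-0.27,0.5]],
  ],
)

```text
time: 25.48
tool_pos: [0.5277, 0.2218, 0.417]
ee_rot: [3.141, 0.003, 3.135]
wrist_force: [-0.2, -0.5, -0.3]
width: 0.0469
finger_force: 0.0
```

```bash
python3 -c "
from h import *
B=np.array([.6079,.2355])
units([(*B,.2)],np.pi-.0093,world=True)"
```

```text
[-1.6   0.28  0.37] 0.01
```

>>> apply_moves(
  moves=[
    [[-0.8,0.28,0.2,0,0.5],[-1.6,0.28,0.36,0,0.5],[-1.6,0.28,0.36,0,0.5],[-1.6,0.28,0.36,0,0.5]],
  ],
)

```text
time: 25.98
tool_pos: [0.6069, 0.233, 0.3984]
ee_rot: [3.142, -0.001, 3.132]
wrist_force: [0.4, -0.5, 0.1]
width: 0.047
finger_force: 0.0
```

```bash
python3 -c "
from h import *
snap('wrist','w10'); s=load('w10'); im=s['image'].astype(int)
sat=cv2.cvtColor(s['image'],cv2.COLOR_RGB2HSV)[:,:,1]
m=(sat<45).astype(np.uint8); m[:, :150]=0; m[:,420:]=0; m[225:]=0; m[:80]=0
k,l,st,ce=cv2.connectedComponentsWithStats(m)
for i in range(1,k):
  if st[i,4]>800:
    print(st[i],ce[i]); cs=cv2.minAreaRect(np.argwhere(l==i)[:,::-1].astype(np.float32)); print(cs,cv2.boxPoints(cs))
print([proj(s,(.6079+x,.2355+y,z)).round(1) for x,y,z in ((0,0,.105),(-.076,.035,.009),(-.076,-.035,.009),(.028,-.035,.009))])
B=np.array([.6079,.2355]); units([(*B,.071)],np.pi-.0093,world=True)
ascii('w10',110,230,210,350,3)"
```

```text
[  150    80    91   145 12664] [193.19354075 152.9833386 ]
((194.99996948242188, 151.99996948242188), (89.99998474121094, 143.99996948242188), 0.0) [[149.99997  223.99995 ]
 [149.99997   79.999985]
 [239.99997   79.999985]
 [239.99997  223.99995 ]]
[ 258  127   59   91 4783] [286.94292285 168.35103492]
((287.0, 172.0), (90.0, 58.0), 90.0) [[258. 127.]
 [316. 127.]
 [316. 217.]
 [258. 217.]]
[array([284.2, 209.4]), array([312.8, 125. ]), array([253.7, 125.5]), array([256.5, 209.8])]
[-0.03  0.05  2.59] 0.0
110 .........:::--:---:::::-::-:----:--::--::------
113 .....:...:::-::--:::::---:-------=-::--::==-:-:
116 .:...:...:--:..:-=-----------::----:::::-=-----
119 .:.......----:.:---:-:-:::::::::-:::::-:---::--
122 .........--:--::::-::-::----:::::::-:---::-::-:
125 .........-::::::--=----:--=-:-::::-::-:::::--::
128 .......:.--:--:--:::--:-------------:----::-:::
131 ..::.....::::----::-----------------:---::::.::
134 .........---:----:-++----=+----=+---:---::::::-
137 .........-=--::----++=---+++---+++--::------:::
140 :........:::::::--:++----=+=---=+=-----:--:-:::
143 .........::-
[... 791 characters left out ...]
-####-------=----:-=-::-
191 ..........:-:::::-------####=-------:-:--::::--
194 ..........-:-::---------*###=-------=-::--::---
197 ..........:::--=--------*###*--------::----::--
200 ..........-:::::--------#####----------------::
203 ..........:-:--::-------#####------::::--:=-=-:
206 ..........::.:==--------###*#------::----:-::--
209 ..........::.::::-------***##------:--:----:-::
212 ..........:::--:--::--::*####.:---==:----:-:-:-
215 ..........:::::::-::::::#**##:::----::--:::--:-
218 ..........::-::::-::::--=++++:-:-:::--:-:::---:
221 ..........:-::::-:---:-:-=---:-----::=-:::::--:
224 ...........::-----=---:-----:-:-:--:--::-:::--:
227 ...........::::-----:::----::::-::-:-:::-------
```

>>> apply_moves(
  moves=[
    [[0,0.03,0.8,0,0.5],[0,0.03,1.6,0,0.5],[0,0.03,2.3,0,0.5],[0,0.03,2.46,0,0.5],[0,0.03,2.46,0,1],[0,0.03,2.46,0,1],[0,0.03,2.46,0,1],[0,0.03,2.46,0,1],[0,0.03,2.46,0,1],[0,0.03,2.46,0,1]],
  ],
)

```text
time: 27.28
tool_pos: [0.6073, 0.2347, 0.2765]
ee_rot: [3.141, 0.001, 3.133]
wrist_force: [-0.0, 1.0, 4.1]
width: 0.0138
finger_force: 30.0
```

>>> apply_moves(
  moves=[
    [[0,0,0,0,1],[0,0,-0.6,0,1],[0,0,-1.4,0,1],[0,0,-2.4,0,1],[0,0,-3.3,0,1],[0,0,-3.8,0,1],[0,0,-3.8,0,1]],
  ],
)

```text
time: 28.15
tool_pos: [0.6073, 0.2344, 0.4674]
ee_rot: [3.141, 0.004, 3.132]
wrist_force: [-0.5, -0.7, -2.1]
width: 0.0139
finger_force: 30.0
```

>>> apply_moves(
  moves=[
    [[0.8,0,0.8,0,1],[-0.2,0,-0.4,0,1],[0.8,0,0.8,0,1],[-0.2,0,-0.4,0,1],[0.8,0,0.8,0,1],[-0.2,0,-0.4,0,1],[0.8,0,0.8,0,1],[-0.2,0,-0.4,0,1],[0,0,0,0,1],[0,0,0,0,1]],
  ],
)

```text
time: 29.4
tool_pos: [0.6081, 0.2349, 0.4752]
ee_rot: [3.136, 0.019, 3.132]
wrist_force: [0.4, -0.2, -0.2]
width: 0.0134
finger_force: 30.0
```

```bash
python3 -c "
from h import *
tilt(h=.0935,n='w11')"
```

```text
edge row 133.5 grad -30.144736842105274 tip (np.float64(0.0285), np.float64(0.3413), np.float64(0.2799))
tilt 0.05615802786734681 w 0.013645817470460649 F [ 0.   0.2 -0. ]
```

>>> apply_moves(
  moves=[
    [[0,0,0.9,0,1],[0,0,-0.3,0,1],[0,0,0.9,0,1],[0,0,-0.3,0,1],[0,0,0.9,0,1],[0,0,-0.3,0,1],[0,0,0.9,0,1],[0,0,-0.3,0,1],[0,0,0.9,0,1],[0,0,0,0,1]],
  ],
)

```text
time: 30.7
tool_pos: [0.6029, 0.2338, 0.4431]
ee_rot: [-3.128, -0.045, 3.133]
wrist_force: [-0.6, 1.0, -8.5]
width: 0.0141
finger_force: 30.0
```

>>> apply_moves(
  moves=[
    [[0.9,0,0.9,0,1],[-0.1,0,-0.3,0,1],[0.9,0,0.9,0,1],[-0.1,0,-0.3,0,1],[0.9,0,0.9,0,1],[-0.1,0,-0.3,0,1],[0.9,0,0.9,0,1],[-0.1,0,-0.3,0,1],[0,0,0,0,1],[0,0,0,0,1]],
  ],
)

```text
time: 31.95
tool_pos: [0.6077, 0.2349, 0.4795]
ee_rot: [3.133, 0.026, 3.133]
wrist_force: [0.4, 0.1, -0.1]
width: 0.0137
finger_force: 30.0
```

```bash
python3 -c "
from h import *
tilt(h=.0935,n='w12')"
```

```text
edge row 145.5 grad -33.78618421052631 tip (np.float64(0.028), np.float64(0.3412), np.float64(0.2814))
tilt 0.17717036791254528 w 0.013665725225541412 F [-0.3  0.4 -0.8]
```

>>> apply_moves(
  moves=[
    [[0.9,0,0.9,0,1],[-0.1,0,-0.3,0,1],[0.9,0,0.9,0,1],[-0.1,0,-0.3,0,1],[0.9,0,0.9,0,1],[-0.1,0,-0.3,0,1],[0.9,0,0.9,0,1],[-0.1,0,-0.3,0,1],[0,0,0,0,1],[0,0,0,0,1]],
  ],
)

```text
time: 33.25
tool_pos: [0.6077, 0.235, 0.4793]
ee_rot: [3.134, 0.025, 3.133]
wrist_force: [-0.2, -0.5, -0.6]
width: 0.0138
finger_force: 30.0
```

```bash
python3 -c "
from h import *
tilt(h=.0935,n='w13'); units([(-.14,.25,.283),(-.14,-.005,.283),(.033,-.005,.25)],YT)"
```

```text
edge row 151.5 grad -30.601973684210527 tip (np.float64(0.028), np.float64(0.3413), np.float64(0.2814))
tilt 0.22836022604385203 w 0.013718333195258047 F [ 1.1  0.  -0.1]
[ 3.44 -1.66 -0.14] 0.28
[ 3.69 -6.75 -0.19] 0.28
[ 0.25 -6.93  0.56] 0.28
```

>>> apply_moves(
  moves=[
    [[0.7,-0.2,0,0,1],[1.5,-0.5,0,0.1,1],[2.3,-0.9,0,0.2,1],[3.0,-1.3,-0.1,0.28,1],[3.44,-1.9,-0.1,0.28,1],[3.5,-2.8,-0.1,0.28,1],[3.55,-3.7,-0.1,0.28,1],[3.6,-4.6,-0.1,0.28,1],[3.65,-5.5,-0.1,0.28,1],[3.7,-6.3,-0.1,0.28,1]],
  ],
)

```text
time: 34.55
tool_pos: [0.4197, -0.0802, 0.4819]
ee_rot: [-3.136, 0.022, 3.084]
wrist_force: [0.8, -0.0, -1.4]
width: 0.0142
finger_force: 30.0
```

```bash
python3 -c "
from h import *
units([(-.14,-.010,.28),(.029,-.010,.2366)],YT)"
```

```text
[-0.03 -0.52  0.06] -0.01
[-3.39 -0.51  1.  ] -0.01
```

>>> apply_moves(
  moves=[
    [[0,-0.4,0,0,1],[0,-0.5,0.05,0,1],[-0.7,-0.5,0.1,0,1],[-1.5,-0.5,0.3,0,1],[-2.3,-0.5,0.5,0,1],[-3.0,-0.5,0.8,0,1],[-3.38,-0.5,0.95,0,1],[-3.38,-0.5,0.95,0,1],[-3.38,-0.5,0.95,0,1]],
  ],
)

```text
time: 35.67
tool_pos: [0.5867, -0.1129, 0.4265]
ee_rot: [-3.141, 0.005, 3.085]
wrist_force: [1.1, -0.1, -2.0]
width: 0.0135
finger_force: 30.0
```

```bash
python3 -c "
from h import *
s=snap('wrist','w14'); o=telemetry.get_obs(); print(RT.T@(o['tool_pos']-TT-[0,0,.199]),o['ee_rot'])
for t in (.15,.2,.25,.3): print(t,[proj(s,p).round(1) for p in near(t,.0935,o)])
print(proj(s,tw((-.03,-.01,.128))))
g=s['image'].astype(int).sum(2)/3
for r in range(134,166): print(r, g[r,255:262].mean().round(),g[r,270:275].mean().round(), g[r,300:304].mean().round(), g[r,332:336].mean().round())"
```

```text
[ 0.02662501 -0.00745165  0.22715965] [-3.1406721   0.00479369  3.08426427]
0.15 [array([323.1, 141.6]), array([239.7, 141.6])]
0.2 [array([322.4, 147.3]), array([240.4, 147.3])]
0.25 [array([321.8, 153.1]), array([241., 153.])]
0.3 [array([321.2, 158.8]), array([241.6, 158.8])]
[278.91396755 144.71802241]
134 193.0 192.0 189.0 187.0
135 192.0 192.0 191.0 189.0
136 194.0 193.0 192.0 190.0
137 196.0 194.0 191.0 186.0
138 196.0 194.0 190.0 186.0
139 194.0 193.0 189.0 186.0
140 192.0 191.0 188.0 185.0
141 193.0 192.0 190.0 185.0
142 194.0 192.0 191.0 188.0
143 194.0 193.0 191.0 186.0
144 194.0 193.0 190.0 187.0
145 195.0 193.0 190.0 188.0
146 183.0 182.0 178.0 175.0
147 163.0 161.0 158.0 157.0
148 158.0 156.0 153.0 151.0
149 157.0 157.0 155.0 152.0
150 160.0 159.0 155.0 153.0
151 160.0 158.0 155.0 153.0
152 142.0 140.0 136.0 153.0
153 154.0 154.0 152.0 151.0
154 163.0 163.0 163.0 152.0
155 164.0 163.0 164.0 154.0
156 163.0 162.0 162.0 156.0
157 163.0 161.0 163.0 155.0
158 164.0 161.0 162.0 151.0
159 164.0 161.0 163.0 153.0
160 161.0 162.0 163.0 159.0
161 131.0 162.0 163.0 156.0
162 110.0 161.0 162.0 153.0
163 103.0 162.0 157.0 153.0
164 102.0 161.0 149.0 152.0
165 100.0 161.0 144.0 151.0
```

Tilt is 0.247 again. I'll insert the same way, sliding a little further before lowering.

>>> apply_moves(
  moves=[
    [[0,0,0.2,0,1],[0,0,0.4,0,1],[0.1,0,0.43,0,1],[0.25,0,0.46,0,1],[0.4,0,0.5,0,1],[0.6,0,0.55,0,1],[0.8,0,0.6,0,1],[1.0,0,0.65,0,1],[1.16,0,0.69,0,1],[1.16,0,0.69,0,1]],
  ],
)

```text
time: 36.98
tool_pos: [0.5277, -0.11, 0.3866]
ee_rot: [3.141, -0.005, 3.083]
wrist_force: [0.0, -0.4, -2.2]
width: 0.0135
finger_force: 30.0
```

>>> apply_moves(
  moves=[
    [[0.03,0,0.1,0,1],[0.03,0,0.2,0,1],[0.03,0,0.2,0,1]],
  ],
)

```text
time: 37.35
tool_pos: [0.5272, -0.11, 0.3775]
ee_rot: [3.141, -0.002, 3.084]
wrist_force: [0.1, -0.5, -1.4]
width: 0.014
finger_force: 30.0
```

>>> apply_moves(
  moves=[
    [[0,0,0.18,0,1],[0,0,0.36,0,1],[-0.1,0,0.4,0,1],[-0.25,0,0.4,0,1],[-0.36,0,0.4,0,1],[-0.36,0,0.4,0,1],[-0.36,0,0.6,0,1],[-0.36,0,0.8,0,1],[-0.36,0,0.8,0,1]],
  ],
)

```text
time: 38.48
tool_pos: [0.5447, -0.111, 0.3367]
ee_rot: [3.141, -0.003, 3.084]
wrist_force: [-0.4, -0.3, -2.1]
width: 0.0135
finger_force: 30.0
```

```bash
python3 -c "
from h import *
o=telemetry.get_obs(); print(RT.T@(o['tool_pos']-TT-[0,0,.18]))"
```

```text
[-0.01510876 -0.00778134  0.15674831]
```

>>> apply_moves(
  moves=[
    [[-0.03,0,0.25,0,1],[-0.03,0,0.5,0,1],[-0.03,0,0.7,0,1],[-0.03,0,0.78,0,1],[-0.03,0,0.78,0,1]],
  ],
)

```text
time: 39.1
tool_pos: [0.5467, -0.1112, 0.2994]
ee_rot: [3.141, -0.0, 3.084]
wrist_force: [-0.4, 0.2, -1.6]
width: 0.0136
finger_force: 30.0
```

>>> apply_moves(
  moves=[
    [[0,0,0.06,0,1],[0,0,0.1,0,1],[0,0,0.1,0,0.7],[0,0,0.1,0,0.5],[0,0,0.1,0,0.5],[0,0,0.1,0,0.5],[0,0,-0.5,0,0.5],[0,0,-1.4,0,0.5],[0,0,-2.4,0,0.5],[0,0,-3.2,0,0.5]],
  ],
)

```text
time: 40.35
tool_pos: [0.5465, -0.1112, 0.4619]
ee_rot: [-3.141, 0.002, 3.084]
wrist_force: [0.4, 0.2, 0.2]
width: 0.0474
finger_force: 0.0
```

```bash
python3 -c "
from h import *
s=snap('wrist','w15'); o=telemetry.get_obs(); print(o['tool_pos'],o['width'])
ascii('w15',160,236,120,340,2)
for P in (0,.005,.01,.015):
  for th in (0,.1): print(P,th,prow(s,P,th,y=-.0078))
print([proj(s,tw((0,y,.11))) for y in (-.0078,-.1035)])"
```

```text
[ 0.54644175 -0.11116516  0.46814231] 0.04707949379329584
160 ::::::::::::::::::::::::::::::::::::::::::::::::::::::::::::::::::::::::::::::::::::::::::::::::::::::::::::::
162 .:::::::::::::::::::::::::::::::::::::::::::::::::::::::::::::::::::::::::::::::::::::::::::::::::::::::::::::
164 ::::::::::.:::::::::::::.::::.::::::::::::::::::::::::::::::::::::::::::::::::::::::::::::::::::::::::::::::::
166 ::++++++++++++++++++++++++++++++++++++++++++++++++++++++++++++++++++++++++++++++++++++++++++++++++++++***+****
168 -:*******+***+******++++******++++**********++****************************************************************
170 -:---------:::::::::::::::::::::::::::::::::::::::::::::::::::::::::::::::::::::::::::::::::::::::::::::::::::
172 =:::::::::::::::::::::::::::::::::::::::::::::::::::::::::::::::::::::::::::::::::::::::::::::::::::::::::::::
174 =:::::::::::::::::::::::::::::::::::::::::::::::::::::::::::::::::::::::::::::::::::::::::::::::::::::::::::::
176 =:::::::::::::::::::::::::::::::::::::::::::::::::::::::::::::::::::::::::::::::::::::::::::::::::::::::::::::
178 =::
[... 3836 characters left out ...]
7), 'F': np.float64(211.0), 'hole1': np.float64(181.8)}
0.01 0 {'base': np.float64(189.5), 'ntop': np.float64(207.8), 'ftop': np.float64(219.5), 'F': np.float64(212.7), 'hole1': np.float64(184.7)}
0.01 0.1 {'base': np.float64(190.1), 'ntop': np.float64(200.6), 'ftop': np.float64(213.0), 'F': np.float64(214.3), 'hole1': np.float64(185.2)}
0.015 0 {'base': np.float64(192.9), 'ntop': np.float64(212.0), 'ftop': np.float64(223.6), 'F': np.float64(215.9), 'hole1': np.float64(188.1)}
0.015 0.1 {'base': np.float64(193.6), 'ntop': np.float64(204.9), 'ftop': np.float64(217.2), 'F': np.float64(217.6), 'hole1': np.float64(188.7)}
[array([281.84812889, 204.78384561]), array([198.04555498, 204.84078854])]
```

>>> apply_moves(
  moves=[
    [[-0.6,0,0,0,0.5],[-1.2,0,0,0,0.7],[-1.6,0,0,0,0.8],[-1.6,0,0,0,1]],
  ],
)

```text
time: 40.9
tool_pos: [0.6275, -0.1159, 0.4578]
ee_rot: [3.141, -0.002, 3.084]
wrist_force: [0.3, -0.7, 0.1]
width: 0.0204
finger_force: 0.0
```

```bash
python3 -c "
from h import *
s=snap('wrist','w16'); print(-s['R'].T@s['t'])
for P in (-.015,-.01,-.005,0):
  for th in (0,.1,.2): print(P,th,prow(s,P,th,y=-.0078))
print('slot rows',[proj(s,tw((x,-.0078,.128)))[1] for x in (-.03,.03)])
r=int(proj(s,tw((-.03,-.05,.128)))[1]); cv2.imwrite('pics/w16c.png',cv2.resize(s['image'][r-20:r+90,160:360],(800,440),interpolation=cv2.INTER_CUBIC)[:,:,::-1]); print(r-20)"
```

```text
[ 0.54921113 -0.11081516  0.43866042]
-0.015 0 {'base': np.float64(113.9), 'ntop': np.float64(111.3), 'ftop': np.float64(125.3), 'F': np.float64(140.6), 'hole1': np.float64(108.5)}
-0.015 0.1 {'base': np.float64(113.4), 'ntop': np.float64(100.5), 'ftop': np.float64(115.0), 'F': np.float64(140.5), 'hole1': np.float64(107.8)}
-0.015 0.2 {'base': np.float64(112.8), 'ntop': np.float64(89.3), 'ftop': np.float64(104.0), 'F': np.float64(140.2), 'hole1': np.float64(107.3)}
-0.01 0 {'base': np.float64(117.8), 'ntop': np.float64(116.4), 'ftop': np.float64(130.3), 'F': np.float64(144.3), 'hole1': np.float64(112.4)}
-0.01 0.1 {'base': np.float64(117.3), 'ntop': np.float64(105.7), 'ftop': np.float64(120.1), 'F': np.float64(144.3), 'hole1': np.float64(111.8)}
-0.01 0.2 {'base': np.float64(116.8), 'ntop': np.float64(94.8), 'ftop': np.float64(109.3), 'F': np.float64(144.1), 'hole1': np.float64(111.3)}
-0.005 0 {'base': np.float64(121.7), 'ntop': np.float64(121.4), 'ftop': np.float64(135.2), 'F': np.float64(148.0), 'hole1': np.float64(116.3)}
-0.005 0.1 {'base': np.float64(121.2), 'ntop': np.float64(110.9), 'ftop': np.float64(125.2), 'F': np.float64(148.1), 'hole1': np.float64(115.8)}
-0.005 0.2 {'base': np.float64(120.8), 'ntop': np.float64(100.1), 'ftop': np.float64(114.6), 'F': np.float64(147.9), 'hole1': np.float64(115.4)}
0 0 {'base': np.float64(125.5), 'ntop': np.float64(126.3), 'ftop': np.float64(140.0), 'F': np.float64(151.7), 'hole1': np.float64(120.2)}
0 0.1 {'base': np.float64(125.1), 'ntop': np.float64(116.1), 'ftop': np.float64(130.2), 'F': np.float64(151.9), 'hole1': np.float64(119.7)}
0 0.2 {'base': np.float64(124.8), 'ntop': np.float64(105.5), 'ftop': np.float64(119.8), 'F': np.float64(151.8), 'hole1': np.float64(119.3)}
slot rows [np.float64(102.1317071372738), np.float64(163.74155863778222)]
82
```

View pics/w16c.png

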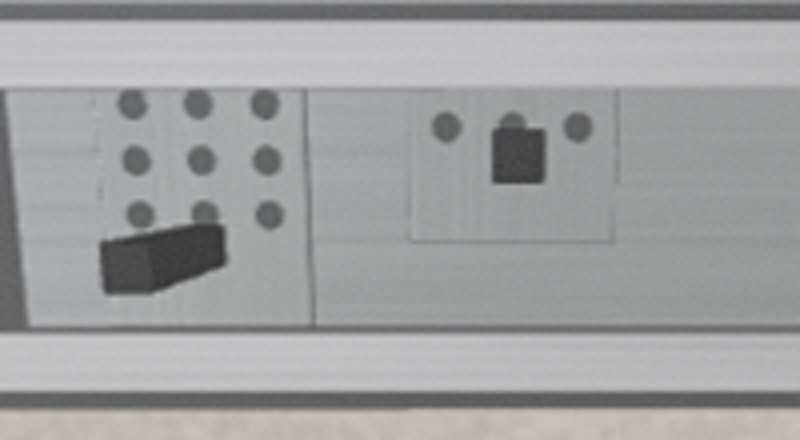

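The crop shows both plates flat. Plate 2's post is seen end-on at (518,155) with its far edge at row 242, and plate 1 lies against the far wall. Now I'll move over the bar to the cover's +y side.

```bash
cat >> h.py <<'E'
def bar(th): return .16-.162*np.cos(th)+.006*np.sin(th), .132+.162*np.sin(th)+.006*np.cos(th)
E
python3 -c "
from h import *
units([(.03,0,.34),(0,.195,.34),(0,.190,.286)],YT)"
```

```text
[ 0.75  0.16 -1.61] -0.01
[ 1.35  4.06 -1.61] -0.01
[ 1.35  3.96 -0.53] -0.01
```

>>> apply_moves(
  moves=[
    [[0.3,0,-0.8,0,1],[0.7,0,-1.6,0,1],[1.3,0.1,-1.65,0,1],[1.35,0.9,-1.65,0,1],[1.35,1.8,-1.65,0,1],[1.35,2.7,-1.65,0,1],[1.35,3.6,-1.65,0,1],[1.35,4.06,-1.65,0,1],[1.35,4.06,-1.1,0,1],[1.35,4.06,-0.55,0,1]],
  ],
)

```text
time: 42.2
tool_pos: [0.5698, 0.0911, 0.4872]
ee_rot: [3.142, 0.002, 3.085]
wrist_force: [0.1, -0.4, -0.2]
width: 0.0004
finger_force: 0.0
```

```bash
python3 -c "
from h import *
o=telemetry.get_obs(); print(o['tool_pos'],o['wrist_force'])
L=[]
for th in (1.45,1.38,1.30,1.22,1.14,1.06,.98,.9,.82,.74):
    y,z=bar(th); L.append((0,y+.0195,z-(.008 if th>.9 else .006)))
units(L,YT)"
```

```text
[0.56978943 0.09111975 0.48722639] [ 0.07633663 -0.4428318  -0.1581399 ]
[-0.03 -0.59  0.05] -0.0
[-0.03 -0.82  0.08] -0.0
[-0.03 -1.07  0.13] -0.0
[-0.03 -1.32  0.2 ] -0.0
[-0.03 -1.56  0.29] -0.0
[-0.03 -1.8   0.4 ] -0.0
[-0.03 -2.02  0.53] -0.0
[-0.03 -2.24  0.63] -0.0
[-0.03 -2.44  0.79] -0.0
[-0.03 -2.63  0.97] -0.0
```

>>> apply_moves(
  moves=[
    [[0,-0.35,0.04,0,1],[0,-0.6,0.05,0,1],[0,-0.82,0.08,0,1],[0,-1.07,0.13,0,1],[0,-1.32,0.2,0,1],[0,-1.56,0.29,0,1],[0,-1.8,0.4,0,1],[0,-2.02,0.53,0,1],[0,-2.24,0.64,0,1],[0,-2.24,0.64,0,1]],
  ],
)

```text
time: 43.45
tool_pos: [0.5644, -0.022, 0.4539]
ee_rot: [-3.141, -0.002, 3.082]
wrist_force: [0.4, 0.6, -0.8]
width: 0.0005
finger_force: 0.0
```

```bash
cat >> h.py <<'E'
def barfind(n):
    """fold-bar angle: compare dark line along bar in scene view"""
    s=snap('scene',n); g=s['image'].max(2).astype(float)
    out=[]
    for th in np.arange(0,1.5,.03):
        m=[]
        for x in np.linspace(-.052,.052,27):
            u,v=proj(s,tw((x,)+bar(th))); m.append(g[int(round(v)),int(round(u))])
        out.append((np.mean(m),round(th,2)))
    out.sort(); print([(round(a),t) for a,t in out[:5]])
E
python3 -c "
from h import *
o=telemetry.get_obs(); print(RT.T@(o['tool_pos']-TT-[0,0,.199]),o['wrist_force'],bar(.9)); barfind('s20')"
```

```text
[-0.00051104  0.08220234  0.25492461] [ 0.36224295  0.64748735 -0.77252436] (np.float64(0.06399914659791726), np.float64(0.2626286191692763))
[(63, np.float64(0.42)), (64, np.float64(0.45)), (65, np.float64(0.39)), (67, np.float64(0.48)), (69, np.float64(0.51))]
```

```bash
python3 -c "
from h import *
for n in ('scene0','s1','s2','s3','s20'):
    s=load(n); g=s['image'].max(2).astype(float); out=[]
    for th in np.arange(0,1.5,.03):
        m=[]
        for x in np.linspace(-.052,.052,27):
            u,v=proj(s,tw((x,)+bar(th))); m.append(g[int(round(v)),int(round(u))])
        out.append((round(np.mean(m)),round(np.max(m)),round(th,2)))
    out.sort(); print(n,out[:5])
a=load('s20'); g=a['image'].max(2)
for x in (-.05,.05): print([proj(a,tw((x,)+bar(t))).round() for t in (.3,.45,.9)])
ascii('s20',150,215,225,330,2)"
```

```text
scene0 [(43, 90, np.float64(0.45)), (43, 109, np.float64(0.42)), (48, 90, np.float64(0.48)), (50, 57, np.float64(0.51)), (54, 64, np.float64(0.54))]
s1 [(46, 96, np.float64(0.45)), (47, 120, np.float64(0.42)), (51, 96, np.float64(0.48)), (54, 79, np.float64(0.51)), (59, 162, np.float64(0.39))]
s2 [(47, 111, np.float64(0.45)), (48, 111, np.float64(0.48)), (51, 85, np.float64(0.51)), (51, 122, np.float64(0.42)), (55, 66, np.float64(0.54))]
s3 [(55, 63, np.float64(1.47)), (72, 80, np.float64(1.44)), (87, 99, np.float64(1.41)), (135, 209, np.float64(1.38)), (157, 241, np.float64(1.29))]
s20 [(63, 103, np.float64(0.42)), (64, 104, np.float64(0.45)), (65, 101, np.float64(0.39)), (67, 104, np.float64(0.48)), (69, 104, np.float64(0.51))]
[array([273., 182.]), array([275., 178.]), array([286., 172.])]
[array([243., 196.]), array([245., 192.]), array([253., 186.])]
150 +++++.   . .    =@@%%%%%@%%%%@%**#%%%%%##-           
152 +++*.     .     :%@@%%%%%%@%%%%%%%%%%%%#%%.          
154 +=++      . .    .#@@%%*#%%%%%%%%%%%%#*%%%.          
156 ==*+       ..     .*@@*+*%%%%%%%%%%%#%%@@%:          

[... 966 characters left out ...]
+=:   :=+-         
192 +*: .#%++****-:=+++++++++++++++++++++++++++:         
194 +**. .#****-:::-+++++++++++++++++++++++++++:         
196 ++**..+*+-::::::+++++++++++++++++++++++++++.         
198 +++*+=-..:::::::-++++++++++=++++++=++++++++.         
200 ++++*+   :::+=::-+++++++++++++++++:-++++++-          
202 +++++*=  .+-:::::=++++++++++++++++- :+++=-           
204 ++++++*=   :::+-:-+++++++++++++++++.  .              
206 +++++++*=  .+::::#*++++++++=+++++++:                 
208 ++++++++*-  .:::+%#++++++++++++++++=                 
210 +++++++++*-  -+::%@*++++++++++++++++:                
212 ++++++++++*:  .==#@#++++++++++++++++-                
214 +++++++++++*.  .:#@%+++++++++++++++==.
```

The cover ran ahead to about 0.65 rad. I'll press the bar down from above.

>>> apply_moves(
  moves=[
    [[0,-0.5,-0.2,0,1],[0,-1.0,-0.2,0,1],[0,-1.05,0.1,0,1],[0,-1.08,0.4,0,1],[0,-1.22,0.66,0,1],[0,-1.37,0.95,0,1],[0,-1.5,1.25,0,1],[0,-1.59,1.56,0,1],[0,-1.65,1.88,0,1],[0,-1.67,2.1,0,1]],
  ],
)

```text
time: 44.75
tool_pos: [0.559, -0.1137, 0.3541]
ee_rot: [-3.11, 0.007, 3.075]
wrist_force: [-3.1, -33.5, 10.0]
width: 0.0002
finger_force: 24.5
```

>>> apply_moves(
  moves=[
    [[0,0,0.06,0,1],[0,0,0.12,0,1],[0,0,0.16,0,1]],
  ],
)

```text
time: 45.12
tool_pos: [0.5592, -0.1144, 0.345]
ee_rot: [-3.108, 0.006, 3.075]
wrist_force: [-1.8, -35.0, 6.8]
width: 0.0003
finger_force: 20.7
```

```bash
python3 -c "
from h import *
o=telemetry.get_obs(); print(RT.T@(o['tool_pos']-TT-[0,0,.199]),o['wrist_force']); barfind('s21')
ascii('s21',160,226,225,330,2)"
```

```text
[-0.00044987 -0.01033583  0.1459563 ] [ -1.80530395 -35.03673673   6.7932227 ]
[(50, np.float64(0.03)), (56, np.float64(0.0)), (60, np.float64(0.72)), (60, np.float64(0.75)), (63, np.float64(0.69))]
160 =++: .*-.+%*=+#%%%%@%=                               
162 =*++. .#%%#%*#%%%@%#@%=                              
164 +****. #%%%#%%%@%%#*#%%+                             
166 ****** #%%%#%%%%%%@%**%%###.                         
168 ***#*: -@@%%%%%%%@@%*#%%%%%#.                        
170 ##=   ::+@@%#%@%%%%%%%%#%%#%#                        
172 :  .:::::+@%+*%@%%%%%%%%%##%%                        
174  .::::::::*%***#%%%%%%%%%%@%#.                       
176 :::::::::::+##+*%%*%##%%@%**-                        
178 ::::::::::::+***%%%%%%%#*+*#.                        
180 ::::::::::::+****#%@%#*+++++.                        
182 ::::::::::::=*****#***++*+=.                         
184 ::::::::::::=*+*++**++++-.                           
186 -:::::::::::=**+***+++-         ..         .         
188 +-::::::::::-**+**++:  ::        =.       .=         
190 *+-:::::::::=**++=-::=***  
[... 298 characters left out ...]
-++++++-          
202 +++++*=:+**##%#+:::::::::::.        :++++-           
204 ++++++*####%#+::::::::::::::.         .              
206 +++++++*%%#-:::::::::::::::::.                       
208 ++++++++#*:-::::::::::::::::::.                      
210 +++++++++*--:::::::::::::::::::                      
212 ++++++++++*::::::::.::::::::::::                     
214 +++++++++++*.-:::::::::::::::::::                    
216 -+++++++++++*:=::::.::::::::::::::                   
218  =+++++++++++*--:.:::::::::::::::::                  
220   +++++++++++**--.:::..:::::::::::::.                
222    +++++++++++**--:.:.:::::::::::::::.               
224     ++++++++++++*=:..:::::::::::::::::.
```

>>> apply_moves(
  moves=[
    [[0,0,-0.3,0,1],[0,0.05,-0.5,0,1],[0,0.05,-0.5,0,1],[0,0.05,-0.3,0,1],[0,0.05,-0.15,0,1],[0,0.05,-0.08,0,1]],
  ],
)

```text
time: 45.92
tool_pos: [0.5592, -0.113, 0.3488]
ee_rot: [-3.105, 0.006, 3.074]
wrist_force: [-3.4, -40.8, 6.3]
width: 0.0005
finger_force: 17.6
```

```bash
python3 -c "
from h import *
o=telemetry.get_obs(); print(RT.T@(o['tool_pos']-TT-[0,0,.199]),o['wrist_force'])"
```

```text
[-0.00048483 -0.00889833  0.14980894] [ -3.42675337 -40.83911897   6.3254398 ]
```

The finger sits beside the bar, so the bar must be about 12 mm further +y. I'll unload, lift and press on it properly.

>>> apply_moves(
  moves=[
    [[0,-0.3,0,0,1],[0,-0.3,0,0,1],[0,-0.3,-0.6,0,1],[0,-0.1,-0.9,0,1],[0,0.24,-0.9,0,1],[0,0.24,-0.9,0,1],[0,0.24,-0.5,0,1],[0,0.24,-0.2,0,1],[0,0.24,-0.05,0,1]],
  ],
)

```text
time: 47.05
tool_pos: [0.5601, -0.0897, 0.3464]
ee_rot: [3.141, -0.003, 3.084]
wrist_force: [-1.6, 0.4, -0.2]
width: 0.0006
finger_force: 0.1
```

```bash
python3 -c "
from h import *
o=telemetry.get_obs(); print(RT.T@(o['tool_pos']-TT-[0,0,.199]),o['wrist_force']); barfind('s22')"
```

```text
[-0.00090195  0.0143412   0.14738185] [-1.62984553  0.44396743 -0.20406899]
[(67, np.float64(0.0)), (75, np.float64(0.9)), (75, np.float64(0.87)), (76, np.float64(0.93)), (76, np.float64(0.96))]
```

>>> apply_moves(
  moves=[
    [[0,0,0.05,0,1],[0,0,0.1,0,1],[0,0,0.14,0,1],[0,0,0.14,0,1]],
  ],
)

```text
time: 47.6
tool_pos: [0.5604, -0.09, 0.3417]
ee_rot: [3.142, 0.0, 3.084]
wrist_force: [0.2, -0.1, -0.5]
width: 0.0005
finger_force: 0.0
```

```bash
python3 -c "
from h import *
o=telemetry.get_obs(); print(RT.T@(o['tool_pos']-TT-[0,0,.199]),o['wrist_force'])
t=snap('top','t22'); 
print([proj(t,tw((x,-.002,.138))).round(1) for x in (-.055,.055)],[proj(t,tw((x,.16,.132))).round(1) for x in (-.045,.045)],[proj(t,tw((x,-.18,.128))).round(1) for x in (-.096,.049)])
u,v=proj(t,tw((0,-.002,.138))).astype(int)
ascii('t22',v-40,v+40,u-75,u+80,2)"
```

```text
[-0.00056984  0.01406647  0.14272163] [ 0.19030905 -0.10250122 -0.4989546 ]
[array([304.5, 222.2]), array([306.8, 181.5])] [array([244.3, 214.8]), array([246.6, 181.7])] [array([369.7, 242. ]), array([371.8, 188.4])]
161 ===========================@%%%%%+%%%%%%%%%%%%#*====+#####*+==================
163 ==========================+%%%%%##%%%%%%%%%%%%%%%%#+===++=====================
165 ==========================#%#%%%*%%%%%%%%%%%%%%%%%%%%#**%#*+==================
167 ==========================%%##%%+%%%%%%%%%%%%%%%%%%%%%%@%%%%+=================
169 ==========================@%####%%%#%%%%%%%%%%%%%%%%%%%@%%%%*=================
171 =========================#%############%%%%%%%%%%%%%%%%@%%%%#=================
173 =========================%%####*%#########%%%%%%%%%%%%%@%%%%#=================
175 =========================@%####+#############%#%%%%%%%%@%%%%#=================
177 ========================+@%#####################%%%%%%%%%%%%#=================
179 ===================*##**#%#####%%%%##################%%%%%%#+=================
181 ======+#######*****%@%%%@%####+%%%%%#############
[... 1736 characters left out ...]
=====@@%####======+++*#*###+##****%#
225 ===================+####+=====================+@@%####================##****%#
227 ===================#####======================#@@####*================##****%#
229 ===================%####======================%@@####+===============-#*****##
231 ===================####*======================@@%####=================%%%%%###
233 ===++++===========*####+=====================+@@%####===============-=++++***#
235 ===+=+++++********#####======================#@@####*=========================
237 ==================#####+++*******+++=========%@@####+===============--========
239 =================+####*========+===++++++****@@%####+=============----========
```

>>> apply_moves(
  moves=[
    [[0,0,-0.4,0,1],[0,-0.15,-0.5,0,1],[0,-0.3,-0.5,0,1],[0,-0.3,-0.3,0,1],[0,-0.3,-0.18,0,1],[0,-0.3,-0.12,0,1],[0,-0.3,-0.08,0,1],[0,-0.3,-0.05,0,1],[0,-0.3,-0.05,0,1]],
  ],
)

```text
time: 48.78
tool_pos: [0.559, -0.1046, 0.3462]
ee_rot: [-3.141, -0.0, 3.084]
wrist_force: [-4.5, 1.1, 7.8]
width: 0.0004
finger_force: 4.0
```

```bash
python3 -c "
from h import *
o=telemetry.get_obs(); print(RT.T@(o['tool_pos']-TT-[0,0,.199]),o['wrist_force'])"
```

```text
[-0.00119188 -0.00060144  0.14722022] [-4.53164289  1.06480836  7.76897485]
```

Contact at 0.1472 m means the bar's top is at its flat height, so the cover is flat. One light press, then on to the lever.

```bash
python3 -c "
from h import *
units([(-.14,-.1,.26),(-.14,-.235,.26),(-.115,-.235,.170)],YT)"
```

```text
[ 2.78 -1.99 -2.25] -0.0
[ 2.77 -4.69 -2.25] -0.0
[ 2.27 -4.69 -0.45] -0.0
```

>>> apply_moves(
  moves=[
    [[0,0,0.06,0,1],[0,0,0.06,0,1],[0,0,-0.8,0,1],[0.2,0,-1.7,0,1],[1.0,-0.6,-2.3,0,1],[1.9,-1.5,-2.3,0,1],[2.8,-2.5,-2.3,0,1],[2.8,-3.5,-2.3,0,1],[2.8,-4.5,-2.3,0,1],[2.8,-4.7,-2.3,0,1]],
  ],
)

```text
time: 50.02
tool_pos: [0.4056, -0.3339, 0.4583]
ee_rot: [3.141, -0.001, 3.08]
wrist_force: [-0.5, 0.0, 0.1]
width: 0.0003
finger_force: 0.0
```

```bash
python3 -c "
from h import *
units([(-.115,-.235,.170),(-.05,-.235,.170),(-.036,-.235,.170)],YT); barfind('s23')
for n in ('s23',):
    s=load(n)
    hsv=cv2.cvtColor(s['image'],cv2.COLOR_RGB2HSV); m=((hsv[:,:,1]>140)&(hsv[:,:,2]>120)&(abs(hsv[:,:,0].astype(int)-22)<8)).astype(np.uint8)
    pm=proj(s,tw((-.02,-.288,.17))); print(pm)
    k,l,st,ce=cv2.connectedComponentsWithStats(m)
    print([(st[i],ce[i].round(1)) for i in range(1,k) if st[i,4]>8 and np.hypot(*(ce[i]-pm))<40])
    print([(a,proj(s,tw((-.02+.07*np.sin(a),-.288,.1+.07*np.cos(a)))).round(1)) for a in (-.2,0,.2,.4)])
t=snap('top','t23'); pm=proj(t,tw((-.02,-.288,.17))); hsv=cv2.cvtColor(t['image'],cv2.COLOR_RGB2HSV); m=((hsv[:,:,1]>140)&(hsv[:,:,2]>100)).astype(np.uint8)
k,l,st,ce=cv2.connectedComponentsWithStats(m)
print(pm,[(st[i],ce[i].round(1)) for i in range(1,k) if st[i,4]>5 and np.hypot(*(ce[i]-pm))<40])"
```

```text
[-0.53  0.06  1.78] -0.03
[-1.83  0.07  1.78] -0.03
[-2.11  0.07  1.78] -0.03
[(67, np.float64(0.0)), (85, np.float64(0.03)), (123, np.float64(0.06)), (182, np.float64(0.09)), (196, np.float64(0.12))]
[213.96793331 141.24051059]
[(array([216,  96,  31,  20, 232], dtype=int32), array([232.5, 106.8])), (array([210, 137,   7,   7,  30], dtype=int32), array([212.5, 139.6]))]
[(-0.2, array([217.8, 140.2])), (0, array([214. , 141.2])), (0.2, array([210.2, 143. ])), (0.4, array([206.7, 145.4]))]
[416.288686   215.07345725] [(array([415, 213,   8,   5,  33], dtype=int32), array([418.6, 214.6]))]
```

>>> apply_moves(
  moves=[
    [[-0.3,0.05,0.6,0,1],[-0.5,0.05,1.4,0,1],[-0.5,0.05,1.78,0,1],[-0.8,0.05,1.78,0,1],[-1.1,0.05,1.78,0,1],[-1.4,0.05,1.78,0,1],[-1.7,0.05,1.78,0,1],[-1.9,0.05,1.78,0,1],[-2.0,0.05,1.78,0,1],[-2.0,0.05,1.78,0,1]],
  ],
)

```text
time: 51.38
tool_pos: [0.5068, -0.3347, 0.3697]
ee_rot: [3.141, 0.001, 3.084]
wrist_force: [0.6, 0.4, -0.3]
width: 0.0002
finger_force: 0.0
```

```bash
cat >> h.py <<'E'
def marklever(n):
    s=snap('scene',n); im=s['image']; hsv=cv2.cvtColor(im,cv2.COLOR_RGB2HSV)
    m=((hsv[:,:,1]>140)&(hsv[:,:,2]>120)&(abs(hsv[:,:,0].astype(int)-22)<8)).astype(np.uint8)
    pm=proj(s,tw((-.02,-.288,.17))); k,l,st,ce=cv2.connectedComponentsWithStats(m)
    print('brass',[(st[i,4],ce[i].round(1)) for i in range(1,k) if st[i,4]>8 and np.hypot(*(ce[i]-pm))<20])
    print([(a,proj(s,tw((-.02+.1*np.sin(a),-.235,.1+.1*np.cos(a)))).round(1)) for a in (-.2,-.1,0,.1,.2)])
E
python3 -c "
from h import *
o=telemetry.get_obs(); print(RT.T@(o['tool_pos']-TT-[0,0,.199]),o['wrist_force'])
marklever('s24'); ascii('s24',125,175,200,260,1)"
```

```text
[-0.04019372 -0.23321048  0.17072075] [ 0.57490238  0.43748595 -0.29393737]
brass [(np.int32(27), array([212.4, 139.4]))]
[(-0.2, array([226.7, 139.7])), (-0.1, array([223.9, 140.3])), (0, array([221.1, 141.2])), (0.1, array([218.3, 142.4])), (0.2, array([215.6, 143.9]))]
125 *****************#%%%###**#%%@@@@%@%%##*******#*************
126 *******************##***#***%%@%%%#**********##*************
127 *************************#**##%##************#**************
128 +*************************************+*********************
129 +***********************************************************
130 +***********************************************************
131 =******************************##***************************
132 -+*****************************#****************************
133  :=+********************************************************
134   .-+*********************+*********************************
135     :=+********************++*******************************
136      .-+***********##*********++***************************+
137        :=++=-=+**#%%%%#********************
[... 1717 characters left out ...]
+++++++++++++====************=.                        
165 +++++++++++++++======+*************=.                       
166 ++++++++++++=======++************##*-. .::.                 
167 +++++++++=======+++************####*=. .==:.              ..
168 ++++++++======++*************####*=:....-=-:.              .
169 ++==++++====++************####*+-:.  .:::::-:.              
170 =-:-=++**===+***********####*=:. ....:::::---:.             
171 .  .:=+**+==+##******####*=-:.  ..::::::::::--:.            
172     .:=*#*+==*##***##%#*=:    ..:::::::::::::--:.           
173      .:+##*+=+*######+=:.  ...::::::::::::::::--:.          
174        :*##*+=+*%%*+-..  ..::::::::::::::::::::--:.  ..
```

>>> apply_moves(
  moves=[
    [[-0.05,0,0,0,1],[-0.1,0,0,0,1],[-0.1,0,0,0,1],[-0.1,0,0,0,1],[0.5,0,0,0,1],[1.4,0,0,0,1],[2.4,0,-0.5,0,1],[3.0,0.6,-1.5,0,1],[3.4,1.4,-2.3,0,1],[3.4,2.4,-2.3,0,1]],
  ],
)

```text
time: 52.68
tool_pos: [0.3422, -0.2043, 0.4899]
ee_rot: [-3.136, 0.009, 3.081]
wrist_force: [0.7, 1.1, -0.4]
width: 0.0007
finger_force: 0.0
```

```bash
python3 -c "
from h import *
marklever('s25'); s=load('s25'); dark('s25',125,160,205,245,70)
t=snap('top','t25'); hsv=cv2.cvtColor(t['image'],cv2.COLOR_RGB2HSV); m=((hsv[:,:,1]>140)&(hsv[:,:,2]>100)).astype(np.uint8)
k,l,st,ce=cv2.connectedComponentsWithStats(m); pm=proj(t,tw((-.02,-.288,.17)))
print('brass',[ce[i].round(1) for i in range(1,k) if st[i,4]>5 and np.hypot(*(ce[i]-pm))<20])
for a in (-.1,0,.1,.2): print(a,'mark',proj(t,tw((-.02+.07*np.sin(a),-.288,.1+.07*np.cos(a)))).round(1),'lever',proj(t,tw((-.02+.1*np.sin(a),-.235,.1+.1*np.cos(a)))).round(1))
c=proj(t,tw((-.02,-.235,.2))).astype(int); dark('t25',c[1]-20,c[1]+20,c[0]-18,c[0]+14,45); ascii('t25',c[1]-16,c[1]+18,c[0]-22,c[0]+26,1)"
```

```text
brass [(np.int32(26), array([212.3, 139.4]))]
[(-0.2, array([226.7, 139.7])), (-0.1, array([223.9, 140.3])), (0, array([221.1, 141.2])), (0.1, array([218.3, 142.4])), (0.2, array([215.6, 143.9]))]
blob x,y,w,h,area 216 137 [11 11 78] c [220.58974359 142.07692308]
brass [array([418.6, 214.6])]
-0.1 mark [416.2 217.8] lever [399.3 216.8]
0 mark [416.3 215.1] lever [399.5 212.8]
0.1 mark [416.3 212.4] lever [399.5 208.9]
0.2 mark [416.2 209.8] lever [399.5 205.1]
blob x,y,w,h,area 386 207 [ 21  11 152] c [397.09868421 211.76315789]
196 ===========================+***+=======+========
197 =========================+*####*+===============
198 ====================++==+*######*=======+=======
199 *++++===============+===+#######*+======+=======
200 #*##*************+++++=+*#######*+==+====+===++=
201 #*#######***#***#*#*****#########+===========++=
202 **#*##%##########*******#%#######++==+======++==
203 ****#%%%#########*******#%#######*+==+=+===++===
204 *****%%#%%%#%%%##*******#%###%###*+=++=====++===
205 *****%%%#%%######*******#########*+=++==========
206 *****%%%##%#%%###*******#######
[... 536 characters left out ...]
#+=========
217 *****%%##%%%%#%#********##########++***+++*+++==
218 *****%%###%%%###********##########==++++++++++==
219 ****#%########%#********##########==============
220 ****#%%#########********#########*==========+===
221 ****#%%#########********#########*==========+===
222 ****#%%##%######********#########*==========+===
223 ****#%########%#********#########*==============
224 ****#%%###%#####********#########+===++=========
225 ****#%%##%###%##********#########+===++=========
226 ****#%%#########********#########+==============
227 ***#%%%#########********########*+==============
228 ***##%##########********########*+==============
229 ****############********########+===============
```

The lever is at about 0.03 rad and the pointer at 0.02–0.05. The cover reads 0 and the arm is clear of everything. Handing in.

```bash
python3 -c "
from h import *
print(ticket.close_job())"
```

```text
the job is handed in; nothing more can be done
None
```

I handed the job in at about 53 s, but no verdict came back. By my own measurements, both sieve plates lie flat in the tank, the cover is flat again, and the heat lever is within about 0.07 rad of the pointer (0.1 allowed).

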